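# Prop the stock bin open and reload the pill dispenser

## Task

First open the stock bin's lid and prop it on its stay so you can reach in with one hand. Then pry up the cover of the pill dispenser with the blade of the counting spatula, open it fully, and move every amber vial from the bin into the dispenser's loading bay (standing or lying, either is fine). Finish with the dispenser cover shut, the spatula lying back on the ceramic tray, the stay folded down and the bin lid shut, and leave the bowl and spoon where they are.

Things in the scene. Friction and masses are not known exactly. Their poses are not given: they have to be found in the camera images.
- bin: Grey open-topped plastic stock bin, fixed, on the robot's left; 180 (x, front to back) x 280 (y) x 80 mm high, walls and floor 5 mm. Origin: centre of its underside. Its -x side is the front, facing the robot; z up. The white lid covers it.
- lid (a joint): White bin lid, 185 mm deep, 310 wide, 6 thick, 0.35 kg, hinged along the bin's rear (+x) rim. Rad: 0 shut, grows as the front edge rises, stop at 1.65 (just past upright). Let go of above about 1.45 it stands by itself, lower down it falls shut. Propped on the fully raised stay it rests at about 1.17.
- lid_hinge (a point): Point on the lid's hinge axis, midway along it (fixed on the bin, at x=+90, y=0, z=82 mm of the bin); its axes are the bin's and the hinge axis is y.
- lid_handle (a point): Middle of the lid's handle: round steel bar, diameter 10, 100 mm long, parallel to the hinge, on two end arms, with a gap of 28 mm between it and the lid's front edge for a finger; 220 mm from the hinge axis, 4 mm above the lid's underside. The bar can turn between the fingers as the lid swings. Moves with the lid.
- stay (a joint): The stay: steel rod, diameter 10, 165 mm long, pivoted at its front end outside the bin's -y wall, lying back (+x) under the lid's side edge. Rad: 0 level, grows as its rear end rises, stop at 0.55; stays where left. Raise it to its stop with the lid nearly upright, then bring the lid forward until its underside rests on the rod's end, which presses the stay against its stop.
- stay_pivot (a point): The stay's pivot (fixed on the bin, at x=-85, y=-153, z=65 mm of the bin); axes as the bin's, the stay swings about y.
- stay_peg (a point): Grip point on the stay's finger peg: a round black peg of diameter 10 mm parallel to the hinge, standing out 53 mm sideways (bin's -y) from the rod, 100 mm from the pivot. This point lies 36 mm out from the rod's axis, clear of the lid's edge. Moves with the stay.
- dispenser: White pill dispenser, fixed, on the robot's right. Loading bay: open box 116 (x) x 256 (y) x 80 mm high, walls and floor 8 mm. Origin: centre of its underside; -x is the front, z up. A 75 mm wide block with a red knob is joined to its -y side (not needed). A ledge stands out 24 mm from the front wall, its top at z=68 mm, so that only a thin blade gets under the cover's lip.
- cover (a joint): Clear plastic cover of the loading bay, 136 mm deep (x) x 256 mm wide, 6 mm thick, 0.12 kg, without a handle, hinged along the bay's rear (+x) rim. Angle in rad: 0 shut, grows as the front edge rises, stop at 1.65. Above about 1.45 it stands by itself; tipped forward below that it falls shut slowly.
- cover_hinge (a point): Point on the cover's hinge axis, midway (fixed, at x=+58, y=0, z=82 mm of the dispenser); axes as the dispenser's, hinge axis y.
- cover_lip (a point): Middle of the underside of the cover's front edge, 136 mm from the hinge axis. The lip overhangs the front wall by 20 mm, with a 14 mm high slot between it (z=82 mm) and the ledge (z=68 mm), open to the front. Moves with the cover.
- tray: White ceramic tray, fixed, in the middle; 250 (x) x 170 (y) mm, floor 6 mm thick, rim 10 mm high and 6 mm wide. Origin: centre of its underside.
- spatula_grip (a point): Counting spatula, 170 mm long, 80 g, lying flat on the tray. Black handle 100 long, 18 wide, 20 mm high; a steel blade 24 wide, 3 mm thick runs on from it, level with its underside, 70 mm clear. This point: in the handle, 10 mm above the underside, 25 mm behind its front end, near the balance point. x runs towards the blade, z up.
- spatula_tip (a point): Middle of the spatula blade's front edge, 95 mm ahead of spatula_grip along its x and 8.5 mm below it.
- bowl: Small glass bowl on the tray, 64 mm wide, 40 mm high; origin under its centre. Leave it.
- spoon: Stainless spoon, 160 mm, lying on the table. Leave it.
- vial0_c (a point): Centre (half-way up) of an amber vial with white cap: cylinder of diameter 40 and height 66 mm, 50 to 100 g, z along it to the cap. It starts standing in the front half of the bin; two or three are there (None if absent). With the lid propped, lean the hand back towards the robot some 15 degrees to stay clear of the lid and its handle.
- vial1_c (a point): Centre (half-way up) of an amber vial with white cap: cylinder of diameter 40 and height 66 mm, 50 to 100 g, z along it to the cap. It starts standing in the front half of the bin; two or three are there (None if absent). With the lid propped, lean the hand back towards the robot some 15 degrees to stay clear of the lid and its handle.
- vial2_c (a point): Centre (half-way up) of an amber vial with white cap: cylinder of diameter 40 and height 66 mm, 50 to 100 g, z along it to the cap. It starts standing in the front half of the bin; two or three are there (None if absent). With the lid propped, lean the hand back towards the robot some 15 degrees to stay clear of the lid and its handle.

How it is judged:
By the outcome, as a careful person would: the job done as asked, in the order asked, and still so for the second after the job is handed in, with the robot touching nothing.
Of vial0, vial1, vial2 only 2 to 3 are there at a start; the rules pass over those that are not, and their reading is None.
At some moment in a run one of spatula may be knocked a few centimetres aside while the robot is not near it.
Once in a run the grip may slacken for a moment while it holds something.
It also fails if it takes over 210 s, if anything falls off the work surface, if the arm or the gripper's body presses on something with over 40 N, if the wrist force passes 120 N, or if a joint passes its speed limit or range.

## Robot

A 7-joint arm with a two-finger parallel gripper is mounted at the origin on the work surface. World frame = base frame: x ahead of the robot, y to its left, z up, the work surface at z = 0. Lengths are in mm, angles in rad, forces in N, time in s.
With the tool pointing down it reaches from about 400 to 850 mm from the base axis. Payload 4.5 kg.
Tool frame: the origin (TCP) lies on the mounting face of the last link; the fingertips stand 166 mm ahead of it and the grasp point (between the pads) lies 147 mm ahead of it; z points along the fingers, y is the line along which they close (so a half turn about z gives the same grasp; the last joint's range is limited). The gripper opens to 88 mm and grips with 3 to 60 N. Pads are 18 mm wide; open, the fingers measure 123 mm over their backs; the gripper's body (75 mm by 187 mm) begins 45 mm behind the grasp point.
Start: joints at [-1.067, 0.689, -0.195, 1.565, 0.157, 0.902, -0.215], TCP at [282.924, 557.308, 404.743] pointing down, gripper open.
Joint ranges: [-3.01, 3.01], [-0.46, 2.08], [-1.47, 1.51], [0.13, 2.56], [-1, 4.14], [0.04, 2.09], [-2.66, 2.66]. Speed limits (rad/s): [2.57, 2.57, 3.14, 3.14, 3.14, 3.14, 3.14].

## Interface

Orientations are given as a rotation vector (axis times angle).
In Python, from station import robot gives the robot as it stands.
- The arm moves only by the tool drive_tool, never from a script. Its argument "rows" is a list of rows, each a list of 3 entries, a list of its own where there are three numbers: the shift along the tool's x, y, z in m, then the turn, a rotation vector about the tool's x, y, z in rad, then the finger opening in m, from 0 to 0.0881. A call has 1 to 10 rows; each row is the pose to reach, as a shift and turn from the pose commanded when the call began, along the tool's axes at that moment; what a row does not reach only later rows make up. A row lasts 1/8 s, in which the tool goes at most 62.5 mm and 10.7 degrees, less where a joint would pass 70% of its speed; a pose out of reach is approached as far as the arm can. A call with a gripper value outside its range is refused whole. The fingers move at their own pace and stop on an object; the grip force is fixed at half the most. Time passes only in rows, so rows that repeat a pose let the fingers close. It gives the time, the measured TCP pose, the force, the opening and the grip force at its end, in the units of the state.
- robot.observe(): the state, without advancing time (a new reading comes with each control period).
- robot.capture(name): name is "scene" or "side" or "wrist"; returns the picture (420x560x3 uint8, blue, green, red); there is no depth.
- robot.camera_model(name): a dict with "K" (3x3 intrinsics, pixels), "k1" (the pictures are not rectified: a ray, as slopes to the right and down, at radius r is drawn at 1 + k1 r^2 times it, then the intrinsics apply), "extrinsics" (4x4, takes a point from world to camera coordinates). Camera axes: x right, y down, z forward; pixel columns grow to the right and rows downward; lengths in mm; the calibration is good to about 2 mm. A picture is of the moment at which its call begins: read the wrist's pose just before it. camera_model takes no time and is no camera call; for the wrist camera it gives the pose at the moment of the call.
- robot.close_job(): hands the job in; it is judged then, once.
The state is a dict: "t": time; "joint_positions": joint angles; "joint_vel": joint speeds; "joint_efforts": joint torques, N m; "ee_pos": TCP position; "tcp_rot": TCP orientation; "wrist_force": force on the tool from outside, world axes, zero at the start; "ft_torque": the same for the moment, N m; "finger_gap": opening from 0.0 (shut) to 1.0 (fully open); "finger_force": force on a finger pad.
Only numpy, scipy, OpenCV 4.12 (cv2) and the standard library are available. Lean on these libraries where they do the work, as an engineer would, in place of code of your own. Each camera call takes 0.05 s, during which the arm holds its last target. There are 200 camera calls.

## Working session

There is one attempt and no reset: what is moved stays moved. The work goes in short steps, Python scripts to look and compute and a tool call to move; the robot and the scene stay as the last step left them, time stands still between calls to the robot, and variables do not carry over. Pictures are saved under pics/ and viewed, at most 14 in all, crops included, and the job is handed in when it is done.

Besides the shell and the picture viewer there is one more tool, called after "Call:" by a JSON object that holds its "method" and its "body", one argument or row to a line. drive_tool: Moves the arm, as the interface text tells. Its arguments: {"type":"object","properties":{"rows":{"type":"array"}},"required":["rows"]}

```bash
ls; mkdir -p pics; python3 - <<'E'
from station import robot
import cv2
print(robot.observe())
for n in("scene","side","wrist"):
    cv2.imwrite(f"pics/{n}0.png",robot.capture(n)); print(n,robot.camera_model(n))
E
```

```text
pics
{'t': 0.0, 'joint_positions': array([-1.06720756,  0.68998506, -0.19450968,  1.56632064,  0.15731397,
        0.90253459, -0.21513201]), 'joint_vel': array([-1.62953412e-04,  9.47539406e-05, -5.50317637e-04,  2.22488263e-03,
       -3.54161911e-04,  4.98184006e-04,  6.95646316e-04]), 'joint_efforts': array([-1.25149018e-04, -5.27590442e+01, -1.26701698e+00, -1.53437376e+01,
       -5.26601414e-02,  6.46327069e-03,  1.60459613e-04]), 'ee_pos': array([282.81751828, 556.98465624, 403.91522713]), 'tcp_rot': array([-7.31025369e-01, -3.05506565e+00,  2.87893329e-03]), 'wrist_force': array([-0.10696494, -0.25717709, -0.41463238]), 'ft_torque': array([-0.05573729,  0.00216475, -0.0155277 ]), 'finger_force': 0.0, 'finger_gap': 1.0041959275024628}
scene {'K': array([[449.47039543,   0.        , 282.07179418],
       [  0.        , 449.47039543, 210.1484075 ],
       [  0.        ,   0.        ,   1.        ]]), 'k1': 0.005026677069135343, 'extrinsics': array([[ 2.71205699e-02,  9.99608391e-01,  6.89489102e-03,
        -2.58387038e+01],
       [ 7.34401337e-01, -1.52448643e-02, -6.78544228
[... 604 characters left out ...]
1,  6.22874950e-01, -7.66868606e-01,
         1.33012887e+03],
       [ 0.00000000e+00,  0.00000000e+00,  0.00000000e+00,
         1.00000000e+00]])}
wrist {'K': array([[366.25524364,   0.        , 281.96493955],
       [  0.        , 366.25524364, 211.46858159],
       [  0.        ,   0.        ,   1.        ]]), 'k1': -0.09899420977123193, 'extrinsics': array([[ 4.52991019e-01,  8.91512471e-01, -2.15646402e-03,
        -6.21896796e+02],
       [ 8.51433221e-01, -4.31906478e-01,  2.97520192e-01,
        -3.98207305e+01],
       [ 2.64311571e-01, -1.36610060e-01, -9.54713090e-01,
         3.90595781e+02],
       [ 0.00000000e+00,  0.00000000e+00,  0.00000000e+00,
         1.00000000e+00]])}
```

View pics/scene0.png

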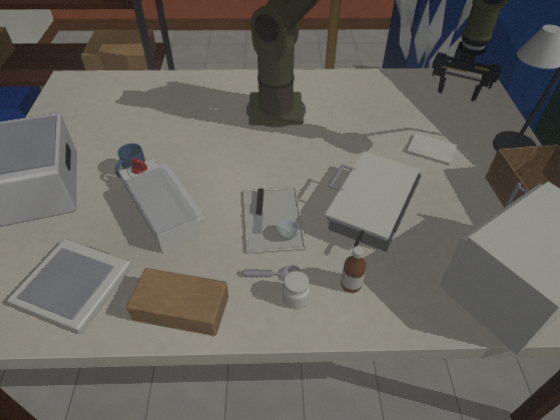

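View pics/side0.png

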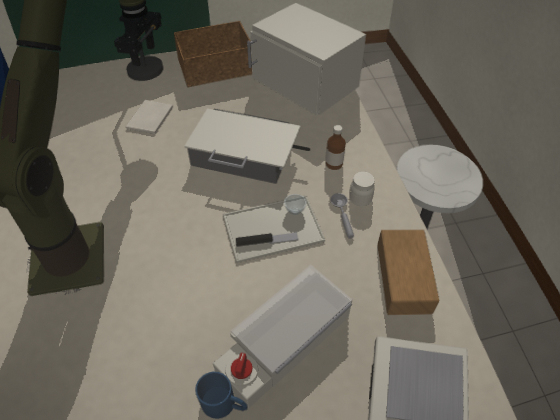

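```bash
cat > h.py <<'E'
import numpy as np, cv2
from scipy.optimize import least_squares
from scipy.spatial.transform import Rotation as R
def crop(img,u0,v0,u1,v1,s):
    c=cv2.resize(img[v0:v1,u0:u1],None,fx=s,fy=s,interpolation=cv2.INTER_CUBIC)
    for u in range(-(-u0//20)*20,u1,20):
        cv2.line(c,(int((u-u0)*s),0),(int((u-u0)*s),6),(0,0,255),1); cv2.putText(c,str(u),(int((u-u0)*s),16),0,.35,(0,0,255),1)
    for v in range(-(-v0//20)*20,v1,20):
        cv2.line(c,(0,int((v-v0)*s)),(6,int((v-v0)*s)),(0,0,255),1); cv2.putText(c,str(v),(8,int((v-v0)*s)+4),0,.35,(0,0,255),1)
    return c
def stack(cs,name):
    H=max(c.shape[0] for c in cs)
    o=np.hstack([cv2.copyMakeBorder(c,0,H-c.shape[0],0,4,cv2.BORDER_CONSTANT) for c in cs]); cv2.imwrite(name,o); return o.shape
def proj(m,p):
    p=np.atleast_2d(p); E=m["extrinsics"]; c=p@E[:3,:3].T+E[:3,3]; s=c[:,:2]/c[:,2:]
    s=s*(1+m["k1"]*(s**2).sum(1,keepdims=True)); K=m["K"]
    return s*[K[0,0],K[1,1]]+[K[0,2],K[1,2]]
def tri(obs,x0=(500,0,50)):
    return least_squares(lambda x:np.concatenate([(proj(m,x)[0]-uv) for m,uv in obs]),x0)
E
python3 - <<'E'
from h import *
s=cv2.imread("pics/scene0.png");d=cv2.imread("pics/side0.png")
print(stack([crop(s,292,148,424,250,3),crop(d,180,105,314,185,2.95)],"pics/bin.png"))
print(stack([crop(s,112,145,210,250,2.7),crop(d,208,265,356,405,2.05),crop(s,236,180,308,262,3)],"pics/disp.png"))
E
```

```text
(306, 799, 3)
(287, 796, 3)
```

View pics/bin.png

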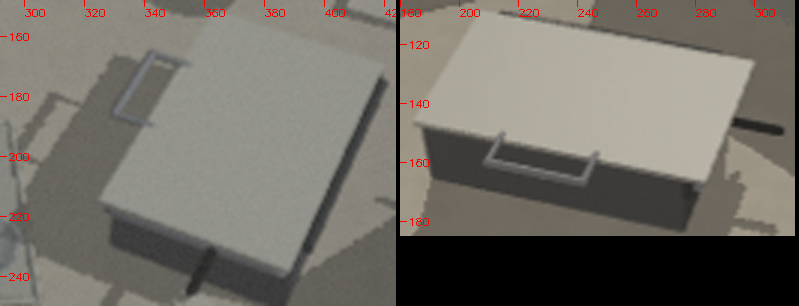

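View pics/disp.png

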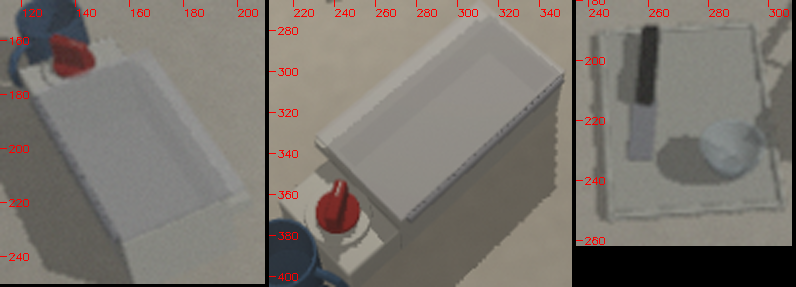

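```bash
cat > fit.py <<'E'
from h import *
from station import robot
S,D=robot.camera_model("scene"),robot.camera_model("side")
def fit(pts,sc,sd,x0):
    pts=np.array(pts,float)
    def T(p): 
        c,s=np.cos(p[2]),np.sin(p[2]); return np.c_[c*pts[:,0]-s*pts[:,1]+p[0],s*pts[:,0]+c*pts[:,1]+p[1],pts[:,2]]
    def f(p):
        r=[]
        for m,o in((S,sc),(D,sd)):
            if o is None: continue
            o=np.array(o,float); k=~np.isnan(o[:,0]); r.append((proj(m,T(p))-o)[k].ravel())
        return np.concatenate(r)
    best=min((least_squares(f,[x0[0],x0[1],a],loss="soft_l1") for a in np.arange(-3,3.2,.5)),key=lambda r:r.cost)
    print(best.x.round(3),np.degrees(best.x[2]).round(1),f(best.x).reshape(-1,2).round(1).tolist())
    return best.x
print("bin");fit([(-95,155,88),(-95,-155,88),(90,155,88),(90,-155,88),(-130,50,86),(-130,-50,86),(15,-206,65)],
 [(360.3,153),(326.3,214),(420.3,171.3),(387,239.7),(342.7,165.7),(330.3,185.3),(356.3,244.7)],
 [(185,146.4),(284.4,166.7),(206.4,109),(299.3,126),(209.5,160),(242.7,166.7),(309.2,149.4)],(500,300))
print("disp");fit([(58,-128,88),(58,128,88),(-78,128,88),(-78,-128,88)],[(126.8,179),(155.7,233),(202.7,217.2),(163.9,165.4)],
 [(276.3,372.3),(351.9,301.6),(314.8,270.9),(232.4,334.8)],(500,-300))
print("tray");fit([(-125,-85,10),(-125,85,10),(125,85,10),(125,-85,10)],[(243,189.3),(295,188.3),(305.3,249.3),(248.3,253.3)],None,(500,0))
print("spat");fit([(-75,0,16),(25,0,16),(95,0,8)],[(260.3,189),(259.3,214),(258,233.3)],[(236,242),(271,239),(298,238)],(500,0))
E
python3 fit.py
```

```text
bin
[546.425 286.587   1.064] 61.0 [[3.6, -2.5], [-1.3, -0.5], [0.1, -2.8], [1.4, -2.3], [-1.4, 1.1], [-1.9, 1.5], [-2.2, 1.0], [-1.6, -1.5], [-1.7, -1.1], [0.3, -1.7], [0.2, -1.1], [2.1, 0.1], [1.4, 0.3], [-0.1, 0.1]]
disp
[ 563.729 -351.583   -1.02 ] -58.4 [[-4.9, 0.3], [-0.7, 1.7], [-1.7, -2.8], [0.5, -2.3], [-1.1, 1.2], [2.6, -1.9], [-2.5, -6.0], [0.5, -3.0]]
tray
[580.794 -18.614  25.2  ] 1443.9 [[-0.3, 1.4], [0.8, -0.9], [0.7, -0.3], [-2.4, 0.0]]
spat
[ 5.39567e+02 -6.02890e+01 -5.50000e-02] -3.1 [[-0.1, 0.7], [-1.1, -1.0], [-1.3, -0.7], [-0.3, -0.1], [1.4, -2.0], [-0.4, -2.6]]
```

```bash
cat > mv.py <<'E'
from h import *
from station import robot
Z=np.array([0,0,1.])
bin_=dict(o=np.array([546.4,286.6,0]),a=1.064); dis=dict(o=np.array([563.7,-351.6,0]),a=-1.02)
try: exec(open("poses.py").read())
except FileNotFoundError: pass
def fr(f): c,s=np.cos(f["a"]),np.sin(f["a"]); return np.array([[c,-s,0],[s,c,0],[0,0,1.]])
def W(f,p): return f["o"]+fr(f)@np.array(p,float)
def down(yaw,lean=0,side=0):
    # tool y along yaw; lean: tool z tips toward +y(tool) direction ; side: towards tool x
    c,s=np.cos(yaw),np.sin(yaw); B=np.array([[s,c,0],[-c,s,0],[0,0,-1.]]).T.copy()
    B=np.column_stack([np.array([-(-s),-c,0])*-1,[c,s,0],[0,0,-1.]])
    return B@R.from_euler("x",-lean).as_matrix()@R.from_euler("y",side).as_matrix()
class P:
    def __init__(s,tip=147):
        o=robot.observe(); s.p=o["ee_pos"]; s.R=R.from_rotvec(o["tcp_rot"]).as_matrix(); s.tip=tip
        print("t",round(o["t"],2),"grasp",(s.p+s.R[:,2]*tip).round(1),"F",o["wrist_force"].round(1),"gap",round(o["finger_gap"]*88.1,1),"ff",round(o["finger_force"],1),"z",s.R[:,2].round(3),"y",s.R[:,1].round(3))
    def call(s,wps):
        """wps: list of (grasp world pos, R, opening mm, repeat)"""
        out=[];l=None
        for g,Rm,op,n in wps:
            t=np.array(g)-Rm[:,2]*s.tip
            d=(s.R.T@(t-s.p)/1000).round(3); r=R.from_matrix(s.R.T@Rm).as_rotvec().round(3)
            print(f"  x{n}", [d.tolist(),r.tolist(),op/1000]); l=(d,r)
        q=s.R@l[0]*1000; s.p=s.p+q; s.R=s.R@R.from_rotvec(l[1]).as_matrix()
        print("  --")
E
python3 - <<'E'
from mv import *
p=P(); m=robot.camera_model("wrist"); E=m["extrinsics"]
c=-E[:3,:3].T@E[:3,3]; print("cam in tool",p.R.T@(c-p.p), "cam z in tool",p.R.T@E[2,:3], "cam x in tool",p.R.T@E[0,:3])
D=down(bin_["a"]); print(D, np.linalg.det(D))
h=W(bin_,(-130,0,86)); print("handle",h)
p.call([(h+[0,0,110],D,40,9)])
E
```

```text
t 0.15 grasp [282.8 556.9 257.1] F [-1.   0.3 -0.1] gap 88.3 ff 0.0 z [-0.001 -0.001 -1.   ] y [ 0.453  0.892 -0.001]
cam in tool [78.01862479 -1.98512646 20.69314499] cam z in tool [-2.97422710e-01 -8.77399156e-04  9.54745496e-01] cam x in tool [-3.77004321e-04  9.99999608e-01  8.01542576e-04]
[[-0.87430399  0.48537876  0.        ]
 [ 0.48537876  0.87430399  0.        ]
 [ 0.          0.         -1.        ]] 1.0
handle [483.30076143 172.94048174  86.        ]
  x9 [[-0.353, -0.252, 0.061], [-0.001, 0.0, 0.037], 0.04]
  --
```

Call:
{"method": "drive_tool", "body": {
  "rows": [
    [[-0.353,-0.252,0.061],[0,0,0.037],0.04],
    [[-0.353,-0.252,0.061],[0,0,0.037],0.04],
    [[-0.353,-0.252,0.061],[0,0,0.037],0.04],
    [[-0.353,-0.252,0.061],[0,0,0.037],0.04],
    [[-0.353,-0.252,0.061],[0,0,0.037],0.04],
    [[-0.353,-0.252,0.061],[0,0,0.037],0.04],
    [[-0.353,-0.252,0.061],[0,0,0.037],0.04],
    [[-0.353,-0.252,0.061],[0,0,0.037],0.04],
    [[-0.353,-0.252,0.061],[0,0,0.037],0.04],
    [[-0.353,-0.252,0.061],[0,0,0.037],0.04]
  ]
}}

```text
t: 1.4
ee_pos: [482.9, 174.7, 343.9]
tcp_rot: [-0.782, -3.042, -0.002]
wrist_force: [-0.0, -0.1, 0.6]
finger_gap: 0.454
finger_force: 0.0
```

```bash
python3 - <<'E'
from mv import *
P(); m=robot.camera_model("wrist"); im=robot.capture("wrist")
np.save("w1.npy",m,allow_pickle=True); cv2.imwrite("pics/w1.png",im)
h=W(bin_,(-130,0,86))
for y in(-50,0,50): print(proj(m,W(bin_,(-130,y,86))))
E
```

```text
t 1.4 grasp [482.9 174.9 196.9] F [-0.  -0.1  0.6] gap 40.0 ff 0.0 z [-0.     0.001 -1.   ] y [0.482 0.876 0.001]
[[282.55474831 284.31327423]]
[[282.81014162 219.01115305]]
[[283.0915317  145.36085799]]
```

View pics/w1.png

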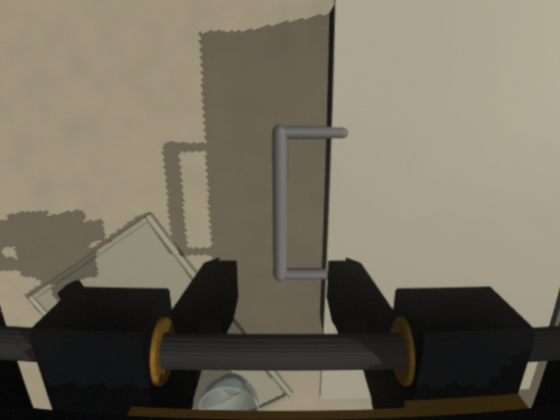

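```bash
cat > poses.py <<'E'
bin_["o"]=np.array([538.4,288.7,0])
E
cat >> mv.py <<'E'
def H(th,r=220,y=0): a=th+.018; return W(bin_,(90-r*np.cos(a),y,82+r*np.sin(a)))
DB=down(bin_["a"])
E
python3 - <<'E'
from mv import *
p=P(); 
p.call([(H(0)+[0,0,40],DB,24,2),(H(0),DB,24,3),(H(0),DB,0,4)])
p.call([(H(t),DB,0,1) for t in np.arange(.08,.81,.08)])
p.call([(H(t),DB,0,1) for t in np.r_[np.arange(.88,1.53,.08),1.56,1.56]])
E
```

```text
t 1.45 grasp [482.9 174.8 196.9] F [-0.6 -1.2 -0. ] gap 40.2 ff 0.0 z [ 0.     0.001 -1.   ] y [0.482 0.876 0.001]
  x2 [[0.007, -0.003, 0.071], [0.001, -0.001, 0.003], 0.024]
  x3 [[0.007, -0.003, 0.111], [0.001, -0.001, 0.003], 0.024]
  x4 [[0.007, -0.003, 0.111], [0.001, -0.001, 0.003], 0.0]
  --
  x1 [[-0.0, 0.001, -0.018], [0.0, 0.0, 0.0], 0.0]
  x1 [[-0.0, 0.003, -0.035], [0.0, 0.0, 0.0], 0.0]
  x1 [[-0.0, 0.007, -0.052], [0.0, 0.0, 0.0], 0.0]
  x1 [[-0.0, 0.012, -0.069], [0.0, 0.0, 0.0], 0.0]
  x1 [[-0.0, 0.018, -0.085], [0.0, 0.0, 0.0], 0.0]
  x1 [[-0.0, 0.026, -0.101], [0.0, 0.0, 0.0], 0.0]
  x1 [[-0.0, 0.035, -0.116], [0.0, 0.0, 0.0], 0.0]
  x1 [[-0.0, 0.045, -0.131], [0.0, 0.0, 0.0], 0.0]
  x1 [[-0.0, 0.057, -0.144], [0.0, 0.0, 0.0], 0.0]
  x1 [[-0.0, 0.069, -0.157], [0.0, 0.0, 0.0], 0.0]
  --
  x1 [[-0.0, 0.013, -0.011], [0.0, 0.0, 0.0], 0.0]
  x1 [[-0.0, 0.028, -0.022], [0.0, 0.0, 0.0], 0.0]
  x1 [[-0.0, 0.043, -0.031], [0.0, 0.0, 0.0], 0.0]
  x1 [[-0.0, 0.058, -0.039], [0.0, 0.0, 0.0], 0.0]
  x1 [[-0.0, 0.075, -0.046], [0.0, 0.0, 0.0], 0.0]
  x1 [[-0.0, 0.091, -0.051], [0.0, 0.0, 0.0], 0.0]
  x1 [[-0.0, 0.108, -0.055], [0.0, 0.0, 0.0], 0.0]
  x1 [[-0.0, 0.126, -0.058], [0.0, 0.0, 0.0], 0.0]
  x1 [[-0.0, 0.143, -0.059], [0.0, 0.0, 0.0], 0.0]
  x1 [[-0.0, 0.152, -0.059], [0.0, 0.0, 0.0], 0.0]
  x1 [[-0.0, 0.152, -0.059], [0.0, 0.0, 0.0], 0.0]
  --
```

Call:
{"method": "drive_tool", "body": {
  "rows": [
    [[0.007,-0.003,0.07],[0,0,0],0.024],
    [[0.007,-0.003,0.07],[0,0,0],0.024],
    [[0.007,-0.003,0.111],[0,0,0],0.024],
    [[0.007,-0.003,0.111],[0,0,0],0.024],
    [[0.007,-0.003,0.111],[0,0,0],0.0],
    [[0.007,-0.003,0.111],[0,0,0],0.0],
    [[0.007,-0.003,0.111],[0,0,0],0.0]
  ]
}}

```text
t: 2.33
ee_pos: [477.2, 175.3, 234.3]
tcp_rot: [0.785, 3.038, 0.009]
wrist_force: [2.4, 5.4, 4.4]
finger_gap: 0.095
finger_force: 29.5
```

Call:
{"method": "drive_tool", "body": {
  "rows": [
    [[0,0.001,-0.018],[0,0,0],0.0],
    [[0,0.003,-0.035],[0,0,0],0.0],
    [[0,0.007,-0.052],[0,0,0],0.0],
    [[0,0.012,-0.069],[0,0,0],0.0]
  ]
}}

```text
t: 2.82
ee_pos: [483.2, 186.2, 303.2]
tcp_rot: [0.785, 3.038, 0.01]
wrist_force: [5.3, 7.3, -6.7]
finger_gap: 0.093
finger_force: 30.5
```

Call:
{"method": "drive_tool", "body": {
  "rows": [
    [[0,0.006,-0.016],[0,0,0],0.0],
    [[0,0.014,-0.032],[0,0,0],0.0],
    [[0,0.023,-0.047],[0,0,0],0.0],
    [[0,0.033,-0.062],[0,0,0],0.0],
    [[0,0.045,-0.075],[0,0,0],0.0],
    [[0,0.057,-0.088],[0,0,0],0.0]
  ]
}}

```text
t: 3.58
ee_pos: [509.4, 233.9, 390.0]
tcp_rot: [-0.788, -3.041, 0.0]
wrist_force: [3.4, 5.0, -8.5]
finger_gap: 0.1
finger_force: 30.0
```

Call:
{"method": "drive_tool", "body": {
  "rows": [
    [[0,0.013,-0.011],[0,0,0],0.0],
    [[0,0.028,-0.022],[0,0,0],0.0],
    [[0,0.043,-0.031],[0,0,0],0.0],
    [[0,0.058,-0.039],[0,0,0],0.0],
    [[0,0.075,-0.046],[0,0,0],0.0],
    [[0,0.091,-0.051],[0,0,0],0.0],
    [[0,0.108,-0.055],[0,0,0],0.0],
    [[0,0.126,-0.058],[0,0,0],0.0],
    [[0,0.143,-0.059],[0,0,0],0.0],
    [[0,0.152,-0.059],[0,0,0],0.0]
  ]
}}

```text
t: 4.82
ee_pos: [582.9, 367.0, 451.1]
tcp_rot: [0.787, 3.041, 0.001]
wrist_force: [-2.6, 0.4, 9.3]
finger_gap: 0.094
finger_force: 30.0
```

```bash
python3 - <<'E'
from mv import *
p=P(); print(H(1.56)); Ri=fr(bin_).T; g=p.p+p.R[:,2]*147; print("in bin",Ri@(g-bin_["o"]))
s=robot.capture("scene");d=robot.capture("side")
stack([crop(s,280,110,440,260,2.4),crop(d,170,60,330,200,2.5)],"pics/up1.png")
E
```

```text
t 4.83 grasp [583.  367.1 304.1] F [-2.6  0.4  9.3] gap 8.2 ff 30.0 z [ 0.  0. -1.] y [0.485 0.874 0.001]
[582.85331378 368.77295086 301.9942918 ]
in bin [ 90.14278192  -0.94901481 304.06470583]
```

View pics/up1.png

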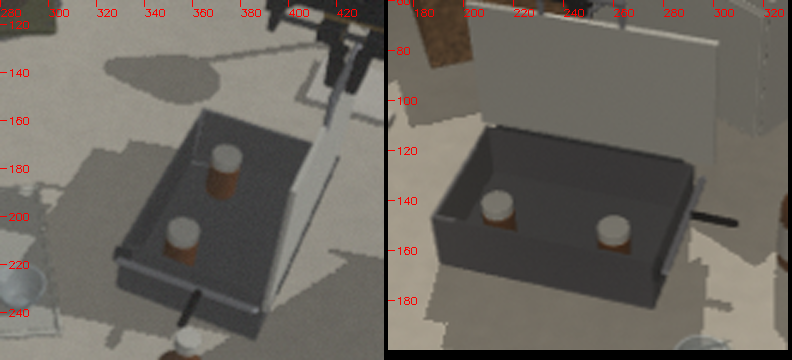

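```bash
python3 - <<'E'
from fit import *
from mv import bin_,fr
print("--- bin rim")
n=(np.nan,np.nan)
q=fit([(-90,140,80),(-90,-140,80),(90,-140,80),(90,140,80)],[(365.4,155.8),(329.2,216.3),(390.4,238.3),n],[(188.8,147.2),n,(292.8,126),(210,110.8)],(540,288))
for a,b in(((375,175.4),(213.2,142)),((356.3,205.8),(260,151.2))):
    r=tri([(S,a),(D,b)]); print(r.x, r.cost, "bin", fr(bin_).T@(r.x-bin_["o"]))
for a,b in(((356.3,244.7),(309.2,149.4)),): 
    r=tri([(S,a),(D,b)]); print("peg tip",r.x, r.cost, "bin", fr(bin_).T@(r.x-bin_["o"]))
E
python3 - <<'E'
from mv import *
p=P(); g=p.p+p.R[:,2]*147
p.call([(g,DB,26,3),(g+[0,0,90],DB,26,3)])
L=np.radians(22); DL=down(bin_["a"],L)
pre=W(bin_,(15,-250,200)); peg=W(bin_,(15,-193,65)); print(peg, DL[:,2])
p.call([(W(bin_,(-20,-150,395)),DL,30,4),(W(bin_,(0,-193,250)),DL,30,4)])
p.call([(peg-DL[:,2]*70,DL,30,6)])
E
```

```text
bin
[546.425 286.587   1.064] 61.0 [[3.6, -2.5], [-1.3, -0.5], [0.1, -2.8], [1.4, -2.3], [-1.4, 1.1], [-1.9, 1.5], [-2.2, 1.0], [-1.6, -1.5], [-1.7, -1.1], [0.3, -1.7], [0.2, -1.1], [2.1, 0.1], [1.4, 0.3], [-0.1, 0.1]]
disp
[ 563.729 -351.583   -1.02 ] -58.4 [[-4.9, 0.3], [-0.7, 1.7], [-1.7, -2.8], [0.5, -2.3], [-1.1, 1.2], [2.6, -1.9], [-2.5, -6.0], [0.5, -3.0]]
tray
[580.794 -18.614  25.2  ] 1443.9 [[-0.3, 1.4], [0.8, -0.9], [0.7, -0.3], [-2.4, 0.0]]
spat
[ 5.39567e+02 -6.02890e+01 -5.50000e-02] -3.1 [[-0.1, 0.7], [-1.1, -1.0], [-1.3, -0.7], [-0.3, -0.1], [1.4, -2.0], [-0.4, -2.6]]
--- bin rim
[546.438 287.259 -17.772] -1018.3 [[-2.5, -0.2], [0.0, -3.3], [0.3, -2.9], [0.3, -0.2], [1.7, -0.6], [0.7, -0.6]]
[454.77870791 303.09644743  60.5294343 ] 0.17655875303807458 bin [-28.00112754  80.09815882  60.5294343 ]
[587.36176683 225.61769072  64.95829215] 0.06623888200406929 bin [-31.3881129  -73.42628088  64.95829215]
peg tip [733.13970563 203.93442867  65.27146056] 1.0441834398043797 bin [  20.41163956 -211.40510874   65.27146056]
t 4.92 grasp [583.2 367.5 303.9] F [-1.9  0.5  7.8] gap 8.1 ff 30.0 z [ 0.001  0.001 -1.   ] y [0.485 0.874 0.002]
  x3 [[-0.0, 0.0, 0.0], [0.002, 0.0, 0.0], 0.026]
  x3 [[-0.0, 0.0, -0.09], [0.002, 0.0, 0.0], 0.026]
  --
[714.42135079 208.13645945  65.        ] [ 0.18182608  0.32752004 -0.92718385]
  x4 [[-0.149, -0.165, 0.01], [-0.384, 0.0, 0.0], 0.03]
  x4 [[-0.192, -0.145, 0.155], [-0.384, 0.0, 0.0], 0.03]
  --
  x6 [[-0.0, -0.056, 0.107], [-0.0, 0.0, 0.0], 0.03]
  --
```

Call:
{"method": "drive_tool", "body": {
  "rows": [
    [[0,0,0],[0,0,0],0.026],
    [[0,0,0],[0,0,0],0.026],
    [[0,0,-0.05],[0,0,0],0.026],
    [[0,0,-0.09],[0,0,0],0.026],
    [[0,0,-0.09],[0,0,0],0.026]
  ]
}}

```text
t: 5.55
ee_pos: [583.6, 366.5, 542.4]
tcp_rot: [0.788, 3.037, 0.007]
wrist_force: [0.0, -0.0, -0.7]
finger_gap: 0.293
finger_force: 0.0
```

Call:
{"method": "drive_tool", "body": {
  "rows": [
    [[-0.149,-0.165,0.01],[-0.384,0,0],0.03],
    [[-0.149,-0.165,0.01],[-0.384,0,0],0.03],
    [[-0.149,-0.165,0.01],[-0.384,0,0],0.03],
    [[-0.149,-0.165,0.01],[-0.384,0,0],0.03],
    [[-0.192,-0.145,0.155],[-0.384,0,0],0.03],
    [[-0.192,-0.145,0.155],[-0.384,0,0],0.03],
    [[-0.192,-0.145,0.155],[-0.384,0,0],0.03],
    [[-0.192,-0.145,0.155],[-0.384,0,0],0.03]
  ]
}}

```text
t: 6.55
ee_pos: [679.8, 145.7, 379.6]
tcp_rot: [0.755, 2.905, 0.558]
wrist_force: [0.5, -0.4, -0.1]
finger_gap: 0.339
finger_force: 0.0
```

Call:
{"method": "drive_tool", "body": {
  "rows": [
    [[0,-0.056,0.107],[0,0,0],0.03],
    [[0,-0.056,0.107],[0,0,0],0.03],
    [[0,-0.056,0.107],[0,0,0],0.03],
    [[0,-0.056,0.107],[0,0,0],0.03]
  ]
}}

```text
t: 7.05
ee_pos: [676.2, 137.4, 266.8]
tcp_rot: [0.749, 2.893, 0.567]
wrist_force: [-0.2, -0.1, 0.3]
finger_gap: 0.339
finger_force: 0.0
```

```bash
python3 - <<'E'
from mv import *
p=P(); m=robot.camera_model("wrist"); im=robot.capture("wrist")
cv2.imwrite("pics/w2.png",crop(im,100,0,500,300,1.7))
print(proj(m,[W(bin_,(15,-206,65)),W(bin_,(15,-158,65)),W(bin_,(-90,-140,80)),W(bin_,(90,-140,80)), p.p+p.R[:,2]*217]))
E
```

```text
t 7.05 grasp [703.6 185.8 130.8] F [-0.2 -0.1  0.3] gap 29.8 ff 0.0 z [ 0.186  0.329 -0.926] y [0.448 0.81  0.378]
[[282.44305809 256.69105762]
 [282.55567747 176.47684491]
 [ 59.84612881 161.91176195]
 [411.95865027 141.4667633 ]
 [285.89252194 238.73885864]]
```

View pics/w2.png

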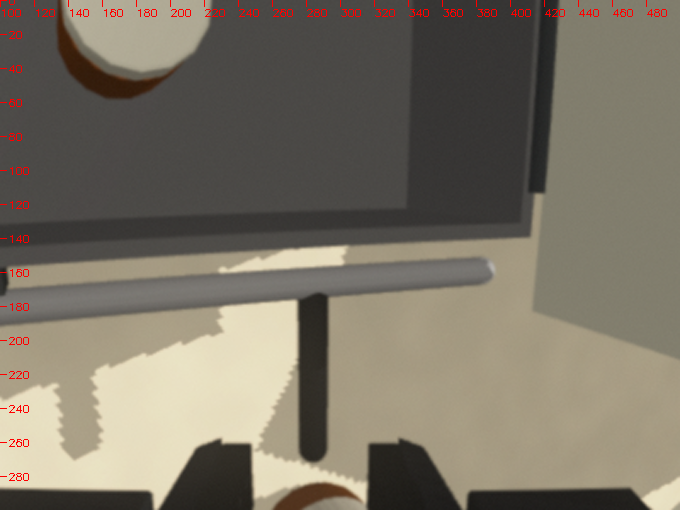

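```bash
python3 - <<'E'
from mv import *
S,D=robot.camera_model("scene"),robot.camera_model("side")
for a,b in(((357,250),(338,128)),((352,287),(336,164))):
    r=tri([(S,a),(D,b)],(800,250,80)); print(r.x,r.cost,fr(bin_).T@(r.x-bin_["o"]))
p=P(); L=np.radians(22); DL=down(bin_["a"],L)
def SP(t,y=-191): return W(bin_,(-84+100*np.cos(t),y,65+100*np.sin(t)))
p.call([(SP(0),DL,30,5),(SP(0),DL,0,4)])
p.call([(SP(t),DL,0,1) for t in (.07,.14,.21,.28,.35,.42,.49,.55,.57,.57)])
g=p.p+p.R[:,2]*147
p.call([(g,DL,26,3),(g-DL[:,2]*120,DL,26,3)])
E
```

```text
[813.27562499 185.24339047 149.1284641 ] 0.012177898475060227 [  42.96626338 -290.54049542  149.1284641 ]
[820.55872759 189.94677482  -4.15642803] 0.26574795500893345 [  50.61351437 -294.6252182    -4.15642803]
t 7.1 grasp [704.  186.1 131.5] F [0.2 0.8 1. ] gap 29.8 ff 0.0 z [ 0.188  0.33  -0.925] y [0.448 0.81  0.379]
  x5 [[0.003, -0.001, 0.071], [0.005, 0.004, 0.002], 0.03]
  x4 [[0.003, -0.001, 0.071], [0.005, 0.004, 0.002], 0.0]
  --
  x1 [[0.0, 0.002, -0.006], [0.0, -0.0, -0.0], 0.0]
  x1 [[0.0, 0.004, -0.013], [0.0, -0.0, -0.0], 0.0]
  x1 [[0.0, 0.006, -0.02], [0.0, -0.0, -0.0], 0.0]
  x1 [[0.0, 0.007, -0.027], [0.0, -0.0, -0.0], 0.0]
  x1 [[0.0, 0.007, -0.034], [0.0, -0.0, -0.0], 0.0]
  x1 [[0.0, 0.007, -0.041], [0.0, -0.0, -0.0], 0.0]
  x1 [[0.0, 0.007, -0.048], [0.0, -0.0, -0.0], 0.0]
  x1 [[0.0, 0.006, -0.054], [0.0, -0.0, -0.0], 0.0]
  x1 [[0.0, 0.006, -0.056], [0.0, -0.0, -0.0], 0.0]
  x1 [[0.0, 0.006, -0.056], [0.0, -0.0, -0.0], 0.0]
  --
  x3 [[0.0, 0.0, 0.0], [0.0, -0.0, -0.0], 0.026]
  x3 [[0.0, 0.0, -0.12], [0.0, -0.0, -0.0], 0.026]
  --
```

Call:
{"method": "drive_tool", "body": {
  "rows": [
    [[0.003,0,0.05],[0,0,0],0.03],
    [[0.003,0,0.071],[0,0,0],0.03],
    [[0.003,0,0.071],[0,0,0],0.03],
    [[0.003,0,0.071],[0,0,0],0.0],
    [[0.003,0,0.071],[0,0,0],0.0],
    [[0.003,0,0.071],[0,0,0],0.0]
  ]
}}

```text
t: 7.85
ee_pos: [687.2, 163.0, 200.5]
tcp_rot: [0.748, 2.891, 0.571]
wrist_force: [4.4, 4.2, 0.7]
finger_gap: 0.087
finger_force: 29.7
```

Call:
{"method": "drive_tool", "body": {
  "rows": [
    [[0,0.002,-0.006],[0,0,0],0.0],
    [[0,0.004,-0.013],[0,0,0],0.0],
    [[0,0.006,-0.02],[0,0,0],0.0],
    [[0,0.007,-0.027],[0,0,0],0.0],
    [[0,0.007,-0.034],[0,0,0],0.0],
    [[0,0.007,-0.041],[0,0,0],0.0],
    [[0,0.007,-0.048],[0,0,0],0.0],
    [[0,0.006,-0.054],[0,0,0],0.0],
    [[0,0.006,-0.055],[0,0,0],0.0],
    [[0,0.006,-0.055],[0,0,0],0.0]
  ]
}}

```text
t: 9.1
ee_pos: [680.0, 150.4, 250.9]
tcp_rot: [0.748, 2.891, 0.572]
wrist_force: [14.0, 11.8, -16.9]
finger_gap: 0.084
finger_force: 31.3
```

```bash
python3 - <<'E'
from mv import *
p=P(); g=p.p+p.R[:,2]*147; b=fr(bin_).T@(g-bin_["o"]);print(b,"angle",np.arctan2(b[2]-65,b[0]+84))
L=np.radians(22); DL=p.R.copy()
p.call([(g,DL,26,3),(g-DL[:,2]*140,DL,26,4)])
a=H(1.55); 
p.call([(W(bin_,(20,-100,420)),DB,26,4),(a+[0,0,70],DB,26,5)])
p.call([(a+[0,0,2],DB,26,2),(a+[0,0,2],DB,0,4)])
p.call([(H(t),DB,0,1) for t in (1.48,1.41,1.34,1.28,1.24,1.20,1.17,1.15,1.15)])
E
```

```text
t 9.1 grasp [707.7 199.2 115. ] F [ 14.   11.8 -16.9] gap 7.4 ff 31.3 z [ 0.188  0.332 -0.924] y [0.448 0.809 0.382]
[   3.9340745  -191.40368301  115.03612069] angle 0.5173274523977514
  x3 [[0.0, 0.0, 0.0], [0.0, 0.0, 0.0], 0.026]
  x4 [[0.0, -0.0, -0.14], [0.0, 0.0, 0.0], 0.026]
  --
  x4 [[0.09, 0.187, -0.125], [0.391, 0.003, 0.0], 0.026]
  x5 [[0.19, 0.233, -0.054], [0.391, 0.003, 0.0], 0.026]
  --
  x2 [[0.0, 0.0, 0.067], [0.0, 0.0, 0.0], 0.026]
  x4 [[0.0, 0.0, 0.067], [0.0, 0.0, 0.0], 0.0]
  --
  x1 [[0.0, -0.015, 0.003], [0.0, 0.0, 0.0], 0.0]
  x1 [[0.0, -0.031, 0.005], [0.0, 0.0, 0.0], 0.0]
  x1 [[0.0, -0.046, 0.007], [0.0, 0.0, 0.0], 0.0]
  x1 [[0.0, -0.059, 0.011], [0.0, 0.0, 0.0], 0.0]
  x1 [[0.0, -0.067, 0.013], [0.0, 0.0, 0.0], 0.0]
  x1 [[0.0, -0.075, 0.016], [0.0, 0.0, 0.0], 0.0]
  x1 [[0.0, -0.081, 0.018], [0.0, 0.0, 0.0], 0.0]
  x1 [[0.0, -0.086, 0.02], [0.0, 0.0, 0.0], 0.0]
  x1 [[0.0, -0.086, 0.02], [0.0, 0.0, 0.0], 0.0]
  --
```

Call:
{"method": "drive_tool", "body": {
  "rows": [
    [[0,0,0],[0,0,0],0.026],
    [[0,0,0],[0,0,0],0.026],
    [[0,0,-0.05],[0,0,0],0.026],
    [[0,0,-0.1],[0,0,0],0.026],
    [[0,0,-0.14],[0,0,0],0.026],
    [[0,0,-0.14],[0,0,0],0.026]
  ]
}}

```text
t: 9.85
ee_pos: [652.9, 100.3, 384.3]
tcp_rot: [0.752, 2.891, 0.563]
wrist_force: [0.7, 0.1, -0.6]
finger_gap: 0.295
finger_force: 0.0
```

Call:
{"method": "drive_tool", "body": {
  "rows": [
    [[0.09,0.187,-0.125],[0.391,0.003,0],0.026],
    [[0.09,0.187,-0.125],[0.391,0.003,0],0.026],
    [[0.09,0.187,-0.125],[0.391,0.003,0],0.026],
    [[0.09,0.187,-0.125],[0.391,0.003,0],0.026],
    [[0.09,0.187,-0.125],[0.391,0.003,0],0.026],
    [[0.19,0.233,-0.054],[0.391,0.003,0],0.026],
    [[0.19,0.233,-0.054],[0.391,0.003,0],0.026],
    [[0.19,0.233,-0.054],[0.391,0.003,0],0.026],
    [[0.19,0.233,-0.054],[0.391,0.003,0],0.026],
    [[0.19,0.233,-0.054],[0.391,0.003,0],0.026]
  ]
}}

```text
t: 11.1
ee_pos: [583.0, 363.2, 517.9]
tcp_rot: [-0.792, -3.037, 0.012]
wrist_force: [0.4, -0.6, 0.6]
finger_gap: 0.298
finger_force: 0.0
```

```bash
python3 - <<'E'
from mv import *
p=P(); m=robot.camera_model("wrist"); im=robot.capture("wrist"); d=robot.capture("side")
stack([crop(im,100,0,500,300,1),crop(d,170,60,330,200,2.4)],"pics/w3.png")
print(proj(m,[H(1.55,220,y) for y in (-50,0,50)])); a=H(1.55)
p.call([(a+[0,0,2],DB,26,2),(a+[0,0,2],DB,0,4)])
E
```

```text
t 11.1 grasp [582.2 362.2 370.9] F [ 0.4 -0.6  0.6] gap 26.3 ff 0.0 z [-0.005 -0.007 -1.   ] y [ 0.488  0.873 -0.008]
[[292.94545032 311.70679964]
 [293.49992212 235.85886729]
 [294.01752616 147.76526736]]
  x2 [[0.003, 0.003, 0.067], [-0.008, -0.001, -0.003], 0.026]
  x4 [[0.003, 0.003, 0.067], [-0.008, -0.001, -0.003], 0.0]
  --
```

View pics/w3.png

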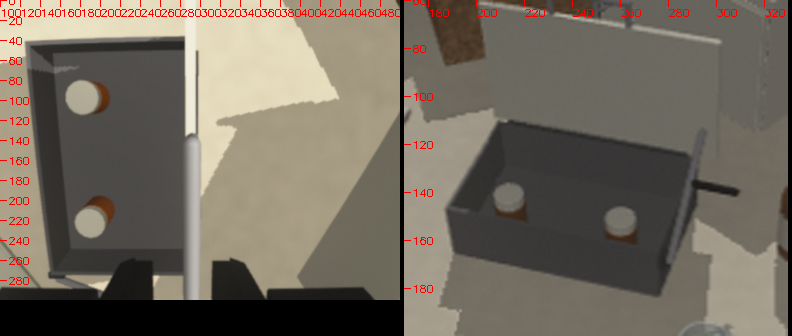

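Call:
{"method": "drive_tool", "body": {
  "rows": [
    [[0.003,0.003,0.04],[-0.008,0,0],0.026],
    [[0.003,0.003,0.067],[-0.008,0,0],0.026],
    [[0.003,0.003,0.067],[-0.008,0,0],0.026],
    [[0.003,0.003,0.067],[-0.008,0,0],0.0],
    [[0.003,0.003,0.067],[-0.008,0,0],0.0],
    [[0.003,0.003,0.067],[-0.008,0,0],0.0]
  ]
}}

```text
t: 11.95
ee_pos: [580.4, 369.4, 452.9]
tcp_rot: [-0.787, -3.041, -0.006]
wrist_force: [1.3, -0.8, 4.3]
finger_gap: 0.103
finger_force: 29.9
```

Call:
{"method": "drive_tool", "body": {
  "rows": [
    [[0,-0.015,0.003],[0,0,0],0.0],
    [[0,-0.031,0.005],[0,0,0],0.0],
    [[0,-0.046,0.007],[0,0,0],0.0],
    [[0,-0.059,0.011],[0,0,0],0.0],
    [[0,-0.067,0.013],[0,0,0],0.0],
    [[0,-0.075,0.016],[0,0,0],0.0],
    [[0,-0.08,0.018],[0,0,0],0.0],
    [[0,-0.08,0.018],[0,0,0],0.0]
  ]
}}

```text
t: 12.95
ee_pos: [541.4, 298.6, 435.4]
tcp_rot: [0.788, 3.041, 0.004]
wrist_force: [-1.3, -3.7, 10.4]
finger_gap: 0.098
finger_force: 30.1
```

```bash
python3 - <<'E'
from mv import *
p=P(); g=p.p+p.R[:,2]*147; b=fr(bin_).T@(g-bin_["o"]);print(b,"lid angle",np.arctan2(b[2]-82,90-b[0])-.018)
E
```

```text
t 12.95 grasp [541.5 299.  288.4] F [-1.3 -3.7 10.4] gap 8.6 ff 30.1 z [ 0.001  0.002 -1.   ] y [0.486 0.874 0.002]
[ 10.48366553   2.25673097 288.43665753] lid angle 1.185126247538557
```

Call:
{"method": "drive_tool", "body": {
  "rows": [
    [[0,-0.003,0.001],[0,0,0],0.0],
    [[0,-0.006,0.003],[0,0,0],0.0],
    [[0,-0.006,0.003],[0,0,0],0.0]
  ]
}}

```text
t: 13.32
ee_pos: [539.4, 295.5, 434.3]
tcp_rot: [0.786, 3.038, 0.015]
wrist_force: [0.2, -0.5, 14.4]
finger_gap: 0.093
finger_force: 30.0
```

Call:
{"method": "drive_tool", "body": {
  "rows": [
    [[0,0,0],[0,0,0],0.026],
    [[0,0,0],[0,0,0],0.026],
    [[0,0,-0.03],[0,0,0],0.026],
    [[0,0,-0.08],[0,0,0],0.026],
    [[0,0,-0.08],[0,0,0],0.026]
  ]
}}

```text
t: 13.95
ee_pos: [538.9, 294.5, 513.6]
tcp_rot: [0.787, 3.039, 0.011]
wrist_force: [-0.4, -0.5, -0.5]
finger_gap: 0.294
finger_force: 0.0
```

```bash
python3 - <<'E'
from mv import *
p=P(); m=robot.camera_model("wrist")
bar=[H(1.17,220,y) for y in (-50,0,50)]; print(proj(m,bar))
im=robot.capture("wrist"); d=robot.capture("side"); s=robot.capture("scene")
cv2.imwrite("pics/keep_w4.png",im)
stack([cv2.resize(im,None,fx=.5,fy=.5),crop(d,170,60,330,200,1.7),crop(s,225,175,310,265,2.6)],"pics/w4.png")
E
```

```text
t 13.95 grasp [539.5 295.4 366.6] F [-0.4 -0.5 -0.5] gap 25.9 ff 0.0 z [ 0.004  0.006 -1.   ] y [0.485 0.874 0.008]
[[286.62536482 308.11785085]
 [286.95795241 236.35385113]
 [287.2926228  153.62606824]]
```

View pics/w4.png

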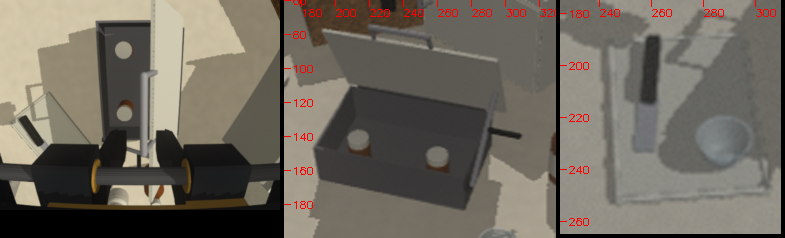

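```bash
cat >> mv.py <<'E'
def ray(m,uv,z):
    return least_squares(lambda q:(proj(m,[q[0],q[1],z])[0]-uv),(540,0)).x
E
python3 - <<'E'
from mv import *
p=P(); m=robot.camera_model("wrist")
for uv in((246,98),(248,227)): 
    q=ray(m,uv,71); print(q, fr(bin_).T@(np.r_[q,71]-bin_["o"]))
Ds=down(np.radians(87)); print(Ds)
p.call([([490,60,330],Ds,40,5),([540,-60,130],Ds,40,5)])
E
```

```text
t 14.1 grasp [537.4 293.8 361.9] F [0.  0.4 0.4] gap 26.0 ff 0.0 z [-0.004  0.001 -1.   ] y [ 0.485  0.875 -0.001]
[447.22317886 295.5282939 ] [-38.28528765  83.03056702  71.        ]
[577.80866676 221.31478057] [-39.78703625 -67.16250859  71.        ]
[[-0.99862953  0.05233596  0.        ]
 [ 0.05233596  0.99862953  0.        ]
 [ 0.          0.         -1.        ]]
  x5 [[-0.071, -0.228, 0.032], [-0.0, -0.004, -0.454], 0.04]
  x5 [[-0.174, -0.308, 0.232], [-0.0, -0.004, -0.454], 0.04]
  --
```

Call:
{"method": "drive_tool", "body": {
  "rows": [
    [[-0.071,-0.228,0.032],[0,0,-0.454],0.04],
    [[-0.071,-0.228,0.032],[0,0,-0.454],0.04],
    [[-0.071,-0.228,0.032],[0,0,-0.454],0.04],
    [[-0.071,-0.228,0.032],[0,0,-0.454],0.04],
    [[-0.174,-0.308,0.232],[0,0,-0.454],0.04],
    [[-0.174,-0.308,0.232],[0,0,-0.454],0.04],
    [[-0.174,-0.308,0.232],[0,0,-0.454],0.04],
    [[-0.174,-0.308,0.232],[0,0,-0.454],0.04],
    [[-0.174,-0.308,0.232],[0,0,-0.454],0.04],
    [[-0.174,-0.308,0.232],[0,0,-0.454],0.04]
  ]
}}

```text
t: 15.35
ee_pos: [540.4, -58.0, 277.5]
tcp_rot: [-0.08, -3.138, -0.006]
wrist_force: [0.1, 0.6, 1.0]
finger_gap: 0.452
finger_force: 0.0
```

```bash
python3 - <<'E'
from mv import *
P(); m=robot.camera_model("wrist"); im=robot.capture("wrist"); import pickle; pickle.dump(m,open("m5","wb"))
cv2.imwrite("pics/w5.png",crop(im,120,0,440,330,1.8))
print(proj(m,[(540,-60,26),(634,-65,9)]))
E
```

```text
t 15.35 grasp [540.  -57.4 130.5] F [0.1 0.6 1. ] gap 39.8 ff 0.0 z [-0.003  0.004 -1.   ] y [0.051 0.999 0.003]
[[279.92871064 221.92618634]
 [279.99809265 327.24544695]]
```

View pics/w5.png

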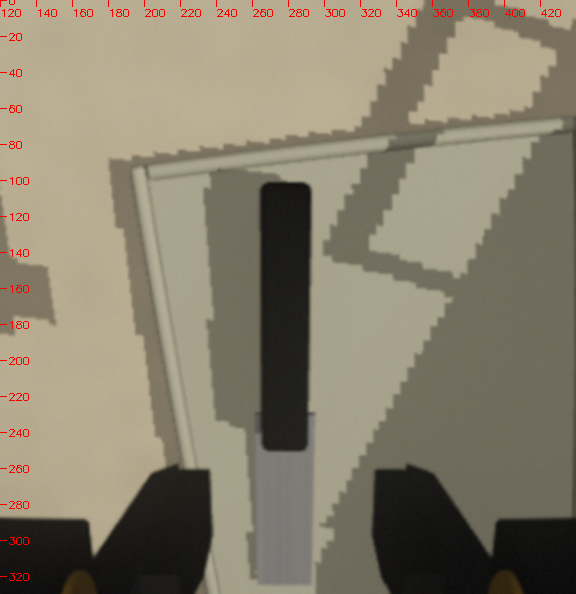

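```bash
python3 - <<'E'
from mv import *; import pickle
m=pickle.load(open("m5","rb"))
a=ray(m,(278.9,102),26);b=ray(m,(278,250),26);c=ray(m,(277.8,324.5),9)
print(a,b,c,np.linalg.norm(b-a),np.linalg.norm(c-b)); d=c-a; yaw=np.arctan2(d[1],d[0]); print(yaw)
g=c-95*d/np.linalg.norm(d); print("grip",g)
p=P(); Ds=down(yaw+np.pi/2)
G=np.r_[g,29]
p.call([(G+[0,0,50],Ds,40,3),(G,Ds,40,3),(G,Ds,0,4)])
p.call([(G+[0,0,130],Ds,0,4)])
E
```

```text
[462.98220165 -56.54876414] [560.14974251 -62.39050234] [631.33866646 -66.60016005] 97.34298589131105 71.31328144546221
-0.059632273796885106
grip [536.5075268  -60.93845094]
t 15.4 grasp [540.6 -57.1 131.3] F [-0.4  0.7  0.3] gap 40.1 ff 0.0 z [-0.001  0.004 -1.   ] y [0.05  0.999 0.004]
  x3 [[0.004, -0.004, 0.052], [0.004, -0.001, 0.009], 0.04]
  x3 [[0.004, -0.004, 0.102], [0.004, -0.001, 0.009], 0.04]
  x4 [[0.004, -0.004, 0.102], [0.004, -0.001, 0.009], 0.0]
  --
  x4 [[-0.0, 0.0, -0.13], [-0.0, 0.0, 0.0], 0.0]
  --
```

Call:
{"method": "drive_tool", "body": {
  "rows": [
    [[0.004,-0.004,0.055],[0.004,0,0.009],0.04],
    [[0.004,-0.004,0.09],[0.004,0,0.009],0.04],
    [[0.004,-0.004,0.103],[0.004,0,0.009],0.04],
    [[0.004,-0.004,0.103],[0.004,0,0.009],0.04],
    [[0.004,-0.004,0.103],[0.004,0,0.009],0.0],
    [[0.004,-0.004,0.103],[0.004,0,0.009],0.0],
    [[0.004,-0.004,0.103],[0.004,0,0.009],0.0],
    [[0.004,-0.004,0.103],[0.004,0,0.009],0.0]
  ]
}}

```text
t: 16.4
ee_pos: [536.8, -62.6, 175.3]
tcp_rot: [-0.095, -3.14, 0.002]
wrist_force: [0.4, 0.4, 6.9]
finger_gap: 0.205
finger_force: 30.0
```

```bash
python3 - <<'E'
from mv import *
p=P(); g=p.p+p.R[:,2]*147; Ds=p.R
Dd=down(dis["a"]+np.pi/2)
print("lip",W(dis,(-78,0,82)))
tgt=W(dis,(-78-45-95,0,170))
p.call([(g+[0,0,110],Ds,0,4)])
p.call([(tgt,Dd,0,8)])
E
```

```text
t 16.4 grasp [536.7 -62.8  28.3] F [0.4 0.4 6.9] gap 18.0 ff 30.0 z [-0.    -0.001 -1.   ] y [ 0.061  0.998 -0.001]
lip [ 522.8774558  -285.13557429   82.        ]
  x4 [[0.0, -0.0, -0.11], [0.0, 0.0, 0.0], 0.0]
  --
  x8 [[0.081, -0.109, -0.032], [-0.001, 0.001, 0.959], 0.0]
  --
```

Call:
{"method": "drive_tool", "body": {
  "rows": [
    [[0,0,-0.06],[0,0,0],0.0],
    [[0,0,-0.11],[0,0,0],0.0],
    [[0,0,-0.11],[0,0,0],0.0]
  ]
}}

```text
t: 16.77
ee_pos: [537.7, -62.8, 287.7]
tcp_rot: [0.097, 3.135, -0.002]
wrist_force: [0.5, -0.1, -1.3]
finger_gap: 0.2
finger_force: 30.0
```

Call:
{"method": "drive_tool", "body": {
  "rows": [
    [[0.081,-0.109,-0.032],[0,0,0.959],0.0],
    [[0.081,-0.109,-0.032],[0,0,0.959],0.0],
    [[0.081,-0.109,-0.032],[0,0,0.959],0.0],
    [[0.081,-0.109,-0.032],[0,0,0.959],0.0],
    [[0.081,-0.109,-0.032],[0,0,0.959],0.0],
    [[0.081,-0.109,-0.032],[0,0,0.959],0.0],
    [[0.081,-0.109,-0.032],[0,0,0.959],0.0]
  ]
}}

```text
t: 17.65
ee_pos: [448.9, -166.2, 316.1]
tcp_rot: [-1.529, -2.742, 0.005]
wrist_force: [-0.4, 0.4, -1.2]
finger_gap: 0.199
finger_force: 30.0
```

```bash
python3 - <<'E'
from mv import *; import pickle
p=P(); m=robot.camera_model("wrist"); im=robot.capture("wrist"); pickle.dump((m,p.p,p.R),open("m6","wb"))
cv2.imwrite("pics/w6.png",crop(im,0,0,560,420,1.4))
print(proj(m,[W(dis,q) for q in((-78,-128,88),(-78,128,88),(58,-128,88),(58,128,88),(-78,0,88))]).round(0).tolist(),proj(m,p.p+p.R[:,2]*(147+19)-p.R[:,0]*95))
E
```

```text
t 17.65 grasp [ 448.4 -166.4  169.1] F [-0.4  0.4 -1.2] gap 17.6 ff 30.0 z [-0.003 -0.002 -1.   ] y [ 0.851  0.526 -0.004]
[[118.0, 403.0], [456.0, 404.0], [146.0, 511.0], [425.0, 512.0], [287.0, 408.0]] [[286.43626061 435.14947485]]
```

View pics/w6.png

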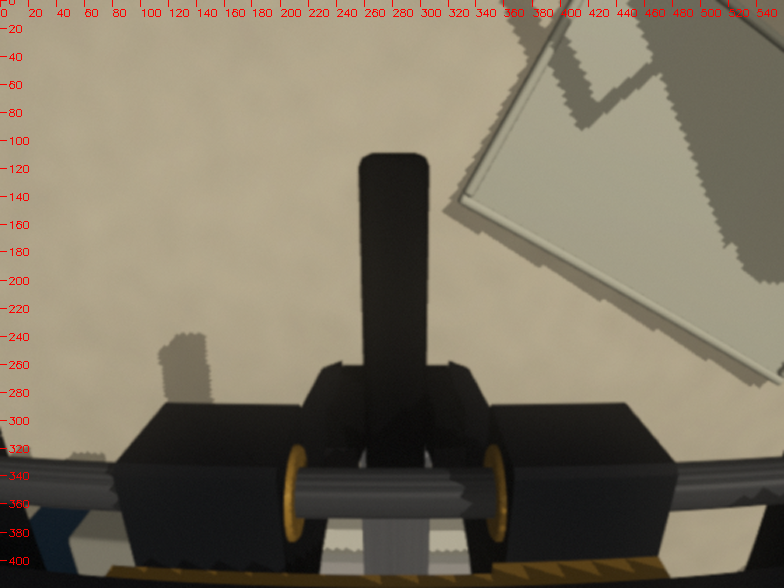

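```bash
python3 - <<'E'
from mv import *
p=P(); Dd=down(dis["a"]+np.pi/2)
p.call([(W(dis,(-78-95-25,0,130)),Dd,0,3),(W(dis,(-78-95-20,0,96)),Dd,0,4)])
E
```

```text
t 17.7 grasp [ 448.5 -166.5  169.2] F [ 0.3  0.2 -1.8] gap 17.9 ff 30.0 z [-0.003 -0.001 -1.   ] y [ 0.851  0.525 -0.003]
  x3 [[-0.02, 0.001, 0.039], [-0.003, -0.0, 0.002], 0.0]
  x4 [[-0.025, 0.001, 0.073], [-0.003, -0.0, 0.002], 0.0]
  --
```

Call:
{"method": "drive_tool", "body": {
  "rows": [
    [[-0.02,0.001,0.039],[-0.003,0,0],0.0],
    [[-0.025,0.001,0.073],[-0.003,0,0],0.0],
    [[-0.025,0.001,0.073],[-0.003,0,0],0.0],
    [[-0.025,0.001,0.073],[-0.003,0,0],0.0]
  ]
}}

```text
t: 18.2
ee_pos: [462.9, -187.0, 244.2]
tcp_rot: [1.533, 2.742, 0.001]
wrist_force: [-0.7, 0.1, -0.9]
finger_gap: 0.201
finger_force: 30.0
```

```bash
python3 - <<'E'
from mv import *
p=P(); g=p.p+p.R[:,2]*147; t=g-p.R[:,0]*95+p.R[:,2]*20.8; S,D=robot.camera_model("scene"),robot.camera_model("side")
s=robot.capture("scene");d=robot.capture("side")
print("tip exp",t,fr(dis).T@(t-dis["o"]),proj(S,t),proj(D,t))
for q in((-78,-128,88),(-78,128,88),(58,-128,88),(58,128,88)): print(q,proj(S,W(dis,q)),proj(D,W(dis,q)))
stack([crop(s,115,130,245,250,3.0),crop(d,205,230,365,400,2.5)],"pics/pry.png")
E
```

```text
t 18.2 grasp [ 463.  -187.    97.2] F [-0.7  0.1 -0.9] gap 17.7 ff 30.0 z [ 0.001  0.    -1.   ] y [0.852 0.524 0.001]
tip exp [ 512.74755411 -267.93738101   76.45374101] [-97.95636409   0.3691783   76.45374101] [[188.52653676 187.63693771]] [[268.69734123 294.0366883 ]]
(-78, -128, 88) [[164.40737731 163.07886592]] [[232.85096941 331.76133459]]
(-78, 128, 88) [[200.98933547 214.36065823]] [[312.33083665 264.89114505]]
(58, -128, 88) [[121.90672699 179.32040313]] [[275.13220695 373.53695792]]
(58, 128, 88) [[154.94831367 234.74161391]] [[354.46703685 299.67713685]]
```

View pics/pry.png

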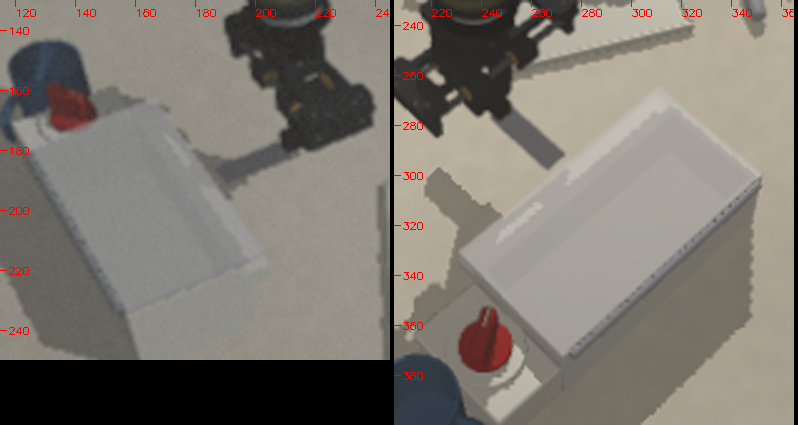

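```bash
python3 - <<'E' | tail -1
from fit import *
a=np.array([(166.7,163.3),(204.3,217.3),(155.7,234),(125.7,177.7)])-[-.2,1.7]
b=np.array([(230.6,333.2),(310.6,265.2),(352.2,300),(275.4,373.2)])-[1.5,0]
fit([(-78,-128,88),(-78,128,88),(58,128,88),(58,-128,88)],a,b,(563,-351))
E
```

```text
[ 555.878 -348.904   -1.025] -58.7 [[-1.0, -0.2], [-2.4, -3.2], [0.3, 0.2], [-2.4, 1.4], [0.0, -2.1], [0.1, -0.6], [0.4, -0.4], [-2.9, -0.2]]
```

```bash
cat >> poses.py <<'E'
dis=dict(o=np.array([557.,-349.5,0]),a=-1.022)
E
cat >> mv.py <<'E'
DD=down(dis["a"]+np.pi/2)
def T(x,z,y=0): return W(dis,(x-95,y,z+20.8))  # grasp point for blade-mid tip at disp x,z
def TA(th,r=123): return T(58-r*np.cos(th),80.5+r*np.sin(th))
E
python3 - <<'E'
from mv import *
p=P(); g=p.p+p.R[:,2]*147; print(fr(dis).T@(g-dis["o"])+[95,0,-20.8])
p.call([(T(-80,75.2),DD,0,2),(T(-65,75.2),DD,0,4)])
p.call([(TA(t),DD,0,1) for t in (0,.06,.12,.2,.28,.36,.44,.52,.6,.6)])
p.call([(TA(t),DD,0,1) for t in (.7,.8,.9,1.,1.1,1.2,1.3,1.4,1.5,1.58)])
E
```

```text
t 18.3 grasp [ 463.4 -187.1   97.8] F [ 0.5  0.9 -1.2] gap 17.8 ff 30.0 z [ 0.002 -0.    -1.   ] y [0.852 0.524 0.002]
[-92.36157358   4.86984474  77.00374336]
  x2 [[-0.013, -0.005, 0.002], [0.002, 0.001, 0.003], 0.0]
  x4 [[-0.028, -0.005, 0.002], [0.002, 0.001, 0.003], 0.0]
  --
  x1 [[0.0, 0.0, -0.005], [-0.0, 0.0, -0.0], 0.0]
  x1 [[0.0, 0.0, -0.013], [-0.0, 0.0, -0.0], 0.0]
  x1 [[-0.0, 0.0, -0.02], [-0.0, 0.0, -0.0], 0.0]
  x1 [[-0.002, 0.0, -0.03], [-0.0, 0.0, -0.0], 0.0]
  x1 [[-0.004, 0.0, -0.039], [-0.0, 0.0, -0.0], 0.0]
  x1 [[-0.007, 0.0, -0.049], [-0.0, 0.0, -0.0], 0.0]
  x1 [[-0.011, 0.0, -0.058], [-0.0, 0.0, -0.0], 0.0]
  x1 [[-0.016, 0.0, -0.067], [-0.0, 0.0, -0.0], 0.0]
  x1 [[-0.021, 0.0, -0.075], [-0.0, 0.0, -0.0], 0.0]
  x1 [[-0.021, 0.0, -0.075], [-0.0, 0.0, -0.0], 0.0]
  --
  x1 [[-0.008, 0.0, -0.01], [-0.0, 0.0, -0.0], 0.0]
  x1 [[-0.016, 0.0, -0.019], [-0.0, 0.0, -0.0], 0.0]
  x1 [[-0.025, 0.0, -0.027], [-0.0, 0.0, -0.0], 0.0]
  x1 [[-0.035, 0.0, -0.034], [-0.0, 0.0, -0.0], 0.0]
  x1 [[-0.046, 0.0, -0.04], [-0.0, 0.0, -0.0], 0.0]
  x1 [[-0.057, 0.0, -0.045], [-0.0, 0.0, -0.0], 0.0]
  x1 [[-0.069, 0.0, -0.049], [-0.0, 0.0, -0.0], 0.0]
  x1 [[-0.081, 0.0, -0.052], [-0.0, 0.0, -0.0], 0.0]
  x1 [[-0.093, 0.0, -0.053], [-0.0, 0.0, -0.0], 0.0]
  x1 [[-0.103, 0.0, -0.053], [-0.0, 0.0, -0.0], 0.0]
  --
```

Call:
{"method": "drive_tool", "body": {
  "rows": [
    [[-0.005,-0.002,0.002],[0,0,0],0.0],
    [[-0.012,-0.003,0.002],[0,0,0.003],0.0],
    [[-0.02,-0.005,0.002],[0,0,0.003],0.0],
    [[-0.028,-0.005,0.002],[0,0,0.003],0.0],
    [[-0.028,-0.005,0.002],[0,0,0.003],0.0]
  ]
}}

```text
t: 18.92
ee_pos: [473.6, -214.6, 241.6]
tcp_rot: [1.539, 2.737, 0.0]
wrist_force: [0.6, -0.7, -1.5]
finger_gap: 0.198
finger_force: 30.0
```

Call:
{"method": "drive_tool", "body": {
  "rows": [
    [[0,0,-0.005],[0,0,0],0.0],
    [[0,0,-0.013],[0,0,0],0.0],
    [[0,0,-0.02],[0,0,0],0.0],
    [[-0.002,0,-0.03],[0,0,0],0.0],
    [[-0.002,0,-0.03],[0,0,0],0.0]
  ]
}}

```text
t: 19.55
ee_pos: [474.6, -215.5, 272.5]
tcp_rot: [1.537, 2.738, 0.001]
wrist_force: [-0.2, 0.3, -1.7]
finger_gap: 0.201
finger_force: 30.0
```

```bash
python3 - <<'E'
from mv import *
p=P(); g=p.p+p.R[:,2]*147; print(fr(dis).T@(g-dis["o"])+[95,0,-20.8])
s=robot.capture("scene");d=robot.capture("side")
stack([crop(s,115,130,245,250,3.0),crop(d,205,230,365,400,2.5)],"pics/pry2.png")
E
```

```text
t 19.55 grasp [ 474.8 -215.6  125.5] F [-0.2  0.3 -1.7] gap 17.7 ff 30.0 z [ 0.002 -0.001 -1.   ] y [0.854 0.521 0.001]
[-62.07343326  -0.26369282 104.71275962]
```

View pics/pry2.png

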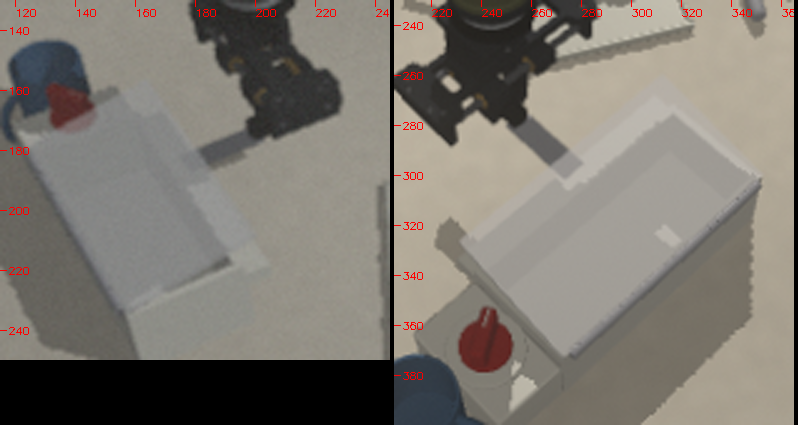

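Call:
{"method": "drive_tool", "body": {
  "rows": [
    [[-0.002,0,-0.009],[0,0,0],0.0],
    [[-0.005,0,-0.019],[0,0,0],0.0],
    [[-0.009,0,-0.028],[0,0,0],0.0],
    [[-0.014,0,-0.037],[0,0,0],0.0],
    [[-0.019,0,-0.045],[0,0,0],0.0]
  ]
}}

```text
t: 20.27
ee_pos: [484.3, -232.0, 317.3]
tcp_rot: [1.538, 2.739, 0.0]
wrist_force: [-0.8, 0.7, -1.3]
finger_gap: 0.2
finger_force: 30.0
```

Call:
{"method": "drive_tool", "body": {
  "rows": [
    [[-0.008,0,-0.01],[0,0,0],0.0],
    [[-0.016,0,-0.019],[0,0,0],0.0],
    [[-0.025,0,-0.027],[0,0,0],0.0],
    [[-0.035,0,-0.034],[0,0,0],0.0],
    [[-0.046,0,-0.04],[0,0,0],0.0],
    [[-0.057,0,-0.045],[0,0,0],0.0],
    [[-0.069,0,-0.049],[0,0,0],0.0],
    [[-0.081,0,-0.052],[0,0,0],0.0],
    [[-0.093,0,-0.053],[0,0,0],0.0],
    [[-0.1,0,-0.053],[0,0,0],0.0]
  ]
}}

```text
t: 21.52
ee_pos: [536.7, -317.9, 369.6]
tcp_rot: [1.538, 2.738, -0.0]
wrist_force: [0.3, -0.5, -0.9]
finger_gap: 0.201
finger_force: 30.0
```

Call:
{"method": "drive_tool", "body": {
  "rows": [
    [[-0.004,0,0],[0,0,0],0.0],
    [[-0.006,0,0],[0,0,0],0.0],
    [[-0.008,0,0],[0,0,0],0.0],
    [[-0.008,0,0],[0,0,0],0.0]
  ]
}}

```text
t: 22.02
ee_pos: [540.4, -323.8, 369.6]
tcp_rot: [1.538, 2.739, 0.0]
wrist_force: [1.3, 0.2, 0.2]
finger_gap: 0.198
finger_force: 30.0
```

```bash
python3 - <<'E'
from mv import *
p=P(); g=p.p+p.R[:,2]*147; print(fr(dis).T@(g-dis["o"])+[95,0,-20.8])
E
```

```text
t 22.02 grasp [ 540.5 -323.8  222.6] F [1.3 0.2 0.2] gap 17.5 ff 30.0 z [ 0. -0. -1.] y [0.854 0.521 0.   ]
[ 64.44160508  -0.70621003 201.8153887 ]
```

```bash
python3 - <<'E'
from mv import *
p=P(); g=p.p+p.R[:,2]*147; R0=p.R
Ds=down(-.061+np.pi/2); G=np.array([536.7,-62.8,28.3])
ax=fr(dis)[:,0]
p.call([(g+ax*3,R0,0,2),(g-ax*30,R0,0,3),(g-ax*110,R0,0,3)])
p.call([(G+[0,0,120],Ds,0,9)])
p.call([(G+[0,0,20],Ds,0,3),(G+[0,0,1.5],Ds,0,3),(G+[0,0,1.5],Ds,40,3)])
p.call([(G+[0,0,150],Ds,40,4)])
E
```

```text
t 22.02 grasp [ 540.5 -323.8  222.6] F [1.3 0.2 0.2] gap 17.5 ff 30.0 z [ 0. -0. -1.] y [0.854 0.521 0.   ]
  x2 [[-0.003, 0.0, 0.0], [0.0, 0.0, 0.0], 0.0]
  x3 [[0.03, -0.0, -0.0], [0.0, 0.0, 0.0], 0.0]
  x3 [[0.11, -0.0, -0.0], [0.0, 0.0, 0.0], 0.0]
  --
  x9 [[0.115, 0.133, 0.074], [0.0, 0.0, -0.962], 0.0]
  --
  x3 [[0.0, -0.0, 0.1], [-0.0, 0.0, -0.0], 0.0]
  x3 [[0.0, -0.0, 0.119], [-0.0, 0.0, -0.0], 0.0]
  x3 [[0.0, -0.0, 0.119], [-0.0, 0.0, -0.0], 0.04]
  --
  x4 [[0.0, -0.0, -0.149], [-0.0, 0.0, -0.0], 0.04]
  --
```

Call:
{"method": "drive_tool", "body": {
  "rows": [
    [[-0.003,0,0],[0,0,0],0.0],
    [[-0.003,0,0],[0,0,0],0.0],
    [[0.005,0,0],[0,0,0],0.0],
    [[0.015,0,0],[0,0,0],0.0],
    [[0.03,0,0],[0,0,0],0.0],
    [[0.08,0,0],[0,0,0],0.0],
    [[0.11,0,0],[0,0,0],0.0],
    [[0.11,0,0],[0,0,0],0.0]
  ]
}}

```text
t: 23.02
ee_pos: [482.2, -227.6, 369.9]
tcp_rot: [-1.533, -2.741, -0.001]
wrist_force: [-0.3, 0.6, -1.0]
finger_gap: 0.201
finger_force: 30.0
```

Call:
{"method": "drive_tool", "body": {
  "rows": [
    [[0.115,0.133,0.074],[0,0,-0.962],0.0],
    [[0.115,0.133,0.074],[0,0,-0.962],0.0],
    [[0.115,0.133,0.074],[0,0,-0.962],0.0],
    [[0.115,0.133,0.074],[0,0,-0.962],0.0],
    [[0.115,0.133,0.074],[0,0,-0.962],0.0],
    [[0.115,0.133,0.074],[0,0,-0.962],0.0],
    [[0.115,0.133,0.074],[0,0,-0.962],0.0],
    [[0.115,0.133,0.074],[0,0,-0.962],0.0]
  ]
}}

```text
t: 24.02
ee_pos: [536.9, -62.8, 295.7]
tcp_rot: [0.1, 3.139, -0.001]
wrist_force: [0.1, 0.5, -0.1]
finger_gap: 0.199
finger_force: 30.0
```

```bash
python3 - <<'E'
from mv import *
p=P();G=np.array([536.7,-62.8,28.3]);Ds=down(-.061+np.pi/2)
p.call([(G+[0,0,20],Ds,0,3),(G+[0,0,1.5],Ds,0,3)])
im=robot.capture("wrist"); s=robot.capture("scene"); d=robot.capture("side")
for n,i in(("w",im),("s",s),("d",d)): cv2.imwrite(f"pics/k7{n}.png",i)
# handle extents in wrist pic: dark pixels rows in col 270..290
g=cv2.cvtColor(im,cv2.COLOR_BGR2GRAY); r=[ (v,int(np.where(g[v,200:360]<45)[0].min()+200),int(np.where(g[v,200:360]<45)[0].max()+200)) for v in range(60,240,20) if (g[v,200:360]<45).any()]; print(r)
E
```

```text
t 24.02 grasp [537.  -62.9 148.7] F [ 0.1  0.5 -0.1] gap 17.5 ff 30.0 z [ 0.001 -0.    -1.   ] y [ 0.064  0.998 -0.   ]
  x3 [[0.0, 0.0, 0.1], [-0.0, 0.001, -0.003], 0.0]
  x3 [[0.0, 0.0, 0.119], [-0.0, 0.001, -0.003], 0.0]
  --
[(120, 257, 305), (140, 258, 305), (160, 258, 304), (180, 259, 304), (200, 260, 304), (220, 260, 303)]
```

Call:
{"method": "drive_tool", "body": {
  "rows": [
    [[0,0,0.06],[0,0,0],0.0],
    [[0,0,0.1],[0,0,0],0.0],
    [[0,0,0.112],[0,0,0],0.0],
    [[0,0,0.119],[0,0,0],0.0],
    [[0,0,0.119],[0,0,0],0.0],
    [[0,0,0.119],[0,0,0],0.04],
    [[0,0,0.119],[0,0,0],0.04],
    [[0,0,0.08],[0,0,0],0.04],
    [[0,0,0.01],[0,0,0],0.04],
    [[0,0,0],[0,0,0],0.04]
  ]
}}

```text
t: 25.42
ee_pos: [537.7, -62.6, 299.5]
tcp_rot: [0.097, 3.133, 0.0]
wrist_force: [0.7, -0.5, 0.3]
finger_gap: 0.455
finger_force: 0.0
```

```bash
python3 - <<'E'
from mv import *
p=P(); im=robot.capture("wrist"); g=cv2.cvtColor(im,cv2.COLOR_BGR2GRAY)
print([ (v,int(np.where(g[v,200:360]<45)[0].min()+200),int(np.where(g[v,200:360]<45)[0].max()+200)) for v in range(60,260,20) if (g[v,200:360]<45).any()])
m=robot.camera_model("wrist"); print("exp handle", proj(m,[(462,-58,26),(560,-64,26)]))
# vial plan: two views of caps
V=[np.array([-38.3,83.]),np.array([-39.8,-67.2])]
L=np.radians(15)
# tool y along bin y for vials -> yaw = bin a +/- 90 ; lean about bin y means tool 'side'
for sgn in (1,-1):
    A=down(bin_["a"]+sgn*np.pi/2,0,sgn*L*1); print(sgn,(fr(bin_).T@A).round(2).tolist())
s=robot.capture("scene"); d=robot.capture("side")
np.save("pics/s8.npy",s);np.save("pics/d8.npy",d)
E
```

```text
t 25.43 grasp [538.7 -62.7 152.5] F [ 0.7 -0.5  0.3] gap 40.1 ff 0.0 z [ 0.007 -0.    -1.   ] y [0.062 0.998 0.   ]
[(120, 269, 293), (140, 270, 293), (160, 270, 293), (180, 270, 293), (200, 271, 292), (220, 271, 293)]
exp handle [[284.36663711  99.52415699]
 [284.26327123 237.0240483 ]]
1 [[-0.97, 0.0, -0.26], [0.0, 1.0, 0.0], [0.26, 0.0, -0.97]]
-1 [[0.97, 0.0, -0.26], [0.0, -1.0, -0.0], [-0.26, 0.0, -0.97]]
```

```bash
cat >> mv.py <<'E'
VB=down(bin_["a"]+np.pi/2,0,-np.radians(15))
VD=down(dis["a"]+np.pi/2)
def cap(im,m,exp,zz=71,rad=60):
    """bright, unsaturated blob near projection of exp -> world xy at z"""
    hsv=cv2.cvtColor(im,cv2.COLOR_BGR2HSV); u=proj(m,exp)[0]
    mask=((hsv[...,2]>115)&(hsv[...,1]<70)).astype(np.uint8)
    n,lab,st,c=cv2.connectedComponentsWithStats(mask)
    for i in range(1,n):
        if st[i,4]>150 and np.hypot(*(c[i]-u))<rad:
            q=ray(m,c[i],zz); print("blob",c[i].round(0),"area",st[i,4],"wh",st[i,2:4],"exp px",u.round(0),"bin",(fr(bin_).T@(np.r_[q,zz]-bin_["o"])).round(1))
E
python3 - <<'E'
from mv import *
print((fr(bin_).T@VB).round(2).tolist())
p=P()
p.call([(W(bin_,(-130,20,220)),VB,70,8)])
p.call([(W(bin_,(-55,83,180)),VB,62,4)])
E
```

```text
[[-0.97, 0.0, 0.26], [0.0, 1.0, -0.0], [-0.26, 0.0, -0.97]]
t 25.57 grasp [537.4 -62.8 149.6] F [-0.6 -0.1 -0.5] gap 40.2 ff 0.0 z [ 0.003 -0.    -1.   ] y [ 0.062  0.998 -0.   ]
  x8 [[0.11, 0.208, -0.066], [-0.149, -0.231, -1.119], 0.07]
  --
  x4 [[-0.062, 0.063, 0.058], [0.0, -0.0, 0.0], 0.062]
  --
```

Call:
{"method": "drive_tool", "body": {
  "rows": [
    [[0.11,0.208,-0.066],[-0.149,-0.231,-1.119],0.07],
    [[0.11,0.208,-0.066],[-0.149,-0.231,-1.119],0.07],
    [[0.11,0.208,-0.066],[-0.149,-0.231,-1.119],0.07],
    [[0.11,0.208,-0.066],[-0.149,-0.231,-1.119],0.07],
    [[0.11,0.208,-0.066],[-0.149,-0.231,-1.119],0.07],
    [[0.11,0.208,-0.066],[-0.149,-0.231,-1.119],0.07],
    [[0.11,0.208,-0.066],[-0.149,-0.231,-1.119],0.07],
    [[0.11,0.208,-0.066],[-0.149,-0.231,-1.119],0.07],
    [[0.11,0.208,-0.066],[-0.149,-0.231,-1.119],0.07]
  ]
}}

```text
t: 26.7
ee_pos: [439.7, 151.9, 361.3]
tcp_rot: [-1.476, 2.511, 0.197]
wrist_force: [0.2, -1.1, 0.5]
finger_gap: 0.796
finger_force: 0.0
```

```bash
python3 - <<'E'
from mv import *
p=P(); print(robot.observe()["joint_positions"].round(2)); m=robot.camera_model("wrist"); im=robot.capture("wrist")
np.save("w9.npy",im)
for v in((-38,83,71),(-40,-67,71)): cap(im,m,W(bin_,v))
p.call([(W(bin_,(-55,83,180)),VB,62,4)])
E
```

```text
t 26.7 grasp [457.7 185.1 219.2] F [ 0.2 -1.1  0.5] gap 70.1 ff 0.0 z [ 0.123  0.226 -0.966] y [-0.874  0.486  0.003]
[ 0.04  0.6  -0.64  2.15  0.66  0.33  1.55]
blob [345. 252.] area 1459 wh [43 43] exp px [352. 253.] bin [-39.8  76.6  71. ]
blob [176. 247.] area 1154 wh [44 38] exp px [181. 252.] bin [-45.5 -70.6  71. ]
  x4 [[-0.062, 0.063, 0.057], [0.003, -0.002, -0.002], 0.062]
  --
```

Call:
{"method": "drive_tool", "body": {
  "rows": [
    [[-0.062,0.06,0.057],[0,0,0],0.062],
    [[-0.062,0.06,0.057],[0,0,0],0.062],
    [[-0.062,0.06,0.057],[0,0,0],0.062],
    [[-0.062,0.06,0.057],[0,0,0],0.062]
  ]
}}

```text
t: 27.25
ee_pos: [423.2, 245.8, 322.6]
tcp_rot: [-1.478, 2.51, 0.195]
wrist_force: [0.4, -0.5, -0.6]
finger_gap: 0.705
finger_force: 0.0
```

```bash
python3 - <<'E'
from mv import *
p=P(); m=robot.camera_model("wrist"); im=robot.capture("wrist"); cv2.imwrite("pics/k10.png",im)
for v in((-40,78,71),(-42,-70,71)): cap(im,m,W(bin_,v),rad=80)
v=(-40,78)
p.call([(W(bin_,(v[0],v[1],100)),VB,62,4),(W(bin_,(v[0],v[1],48)),VB,62,3),(W(bin_,(v[0],v[1],48)),VB,0,4)])
p.call([(W(bin_,(v[0],v[1],90)),VB,0,2),(W(bin_,(v[0]-15,v[1],170)),VB,0,3),(W(bin_,(v[0]-90,v[1]-40,240)),VB,0,4)])
E
```

```text
t 27.25 grasp [441.3 278.9 180.5] F [ 0.4 -0.5 -0.6] gap 62.1 ff 0.0 z [ 0.123  0.225 -0.967] y [-0.874  0.485  0.002]
blob [278. 204.] area 2535 wh [57 57] exp px [277. 201.] bin [-333.   -45.3   71. ]
blob [ 68. 202.] area 2375 wh [59 55] exp px [ 64. 199.] bin [ -68.  -569.8   71. ]
  x4 [[0.006, -0.002, 0.082], [0.002, -0.002, -0.0], 0.062]
  x3 [[0.019, -0.002, 0.132], [0.002, -0.002, -0.0], 0.062]
  x4 [[0.019, -0.002, 0.132], [0.002, -0.002, -0.0], 0.0]
  --
  x2 [[-0.011, -0.0, -0.041], [-0.0, -0.0, -0.0], 0.0]
  x3 [[-0.017, -0.0, -0.122], [-0.0, -0.0, -0.0], 0.0]
  x4 [[0.037, -0.04, -0.209], [-0.0, -0.0, -0.0], 0.0]
  --
```

Call:
{"method": "drive_tool", "body": {
  "rows": [
    [[0.004,-0.001,0.05],[0,0,0],0.062],
    [[0.005,-0.001,0.08],[0,0,0],0.062],
    [[0.01,-0.001,0.1],[0,0,0],0.062],
    [[0.016,-0.001,0.125],[0,0,0],0.062],
    [[0.016,-0.001,0.125],[0,0,0],0.062],
    [[0.016,-0.001,0.125],[0,0,0],0.0],
    [[0.016,-0.001,0.125],[0,0,0],0.0],
    [[0.016,-0.001,0.125],[0,0,0],0.0]
  ]
}}

```text
t: 28.3
ee_pos: [432.4, 260.3, 198.7]
tcp_rot: [-1.477, 2.508, 0.195]
wrist_force: [-0.1, 0.9, 0.3]
finger_gap: 0.445
finger_force: 30.0
```

Call:
{"method": "drive_tool", "body": {
  "rows": [
    [[-0.011,0,-0.041],[0,0,0],0.0],
    [[-0.013,0,-0.08],[0,0,0],0.0],
    [[-0.017,0,-0.122],[0,0,0],0.0],
    [[0.01,-0.02,-0.17],[0,0,0],0.0],
    [[0.037,-0.04,-0.209],[0,0,0],0.0],
    [[0.037,-0.04,-0.209],[0,0,0],0.0]
  ]
}}

```text
t: 29.05
ee_pos: [424.7, 157.9, 392.0]
tcp_rot: [-1.466, 2.514, 0.19]
wrist_force: [0.7, 1.0, -0.6]
finger_gap: 0.446
finger_force: 30.0
```

```bash
python3 - <<'E'
from mv import *
p=P(); q=(-10,60)
# place: vial was held with grasp at z~55 when standing -> vial bottom (z5) 50 below; bay floor 8
mid=np.array([470,60,260])
Rm=down(np.radians(90)); 
p.call([(mid,Rm,0,9)])
p.call([(W(dis,(-40,60,200)),VD,0,10)])
p.call([(W(dis,(-5,60,100)),VD,0,4),(W(dis,(-5,60,62)),VD,0,4),(W(dis,(-5,60,62)),VD,62,3),(W(dis,(-5,60,180)),VD,62,4)])
print("bin grip",robot.observe()["finger_gap"]*88.1)
E
```

```text
t 29.05 grasp [443.6 190.7 249.9] F [ 0.7  1.  -0.6] gap 39.3 ff 30.0 z [ 0.128  0.223 -0.966] y [-0.87   0.493 -0.002]
  x9 [[0.057, -0.088, -0.031], [0.136, 0.237, 1.05], 0.0]
  --
  x10 [[-0.117, -0.344, 0.06], [-0.0, -0.0, 1.022], 0.0]
  --
  x4 [[-0.035, 0.001, 0.1], [-0.0, 0.0, -0.0], 0.0]
  x4 [[-0.035, 0.001, 0.138], [-0.0, 0.0, -0.0], 0.0]
  x3 [[-0.035, 0.001, 0.138], [-0.0, 0.0, -0.0], 0.062]
  x4 [[-0.035, 0.0, 0.02], [-0.0, 0.0, -0.0], 0.062]
  --
bin grip 39.32239887160263
```

```bash
sed -i 's/^VD=.*/VD=down(dis["a"]+np.pi\/2,0,-np.radians(15))/' mv.py; python3 - <<'E'
from mv import *
p=P()
p.call([(np.array([470,60,255]),down(np.radians(90),0,-np.radians(15)),0,9)])
p.call([(W(dis,(-40,70,200)),VD,0,10)])
p.call([(W(dis,(-8,70,110)),VD,0,4),(W(dis,(-5,70,62)),VD,0,4),(W(dis,(-5,70,62)),VD,52,3),(W(dis,(-30,70,180)),VD,52,4)])
E
```

```text
t 29.05 grasp [443.6 190.7 249.9] F [ 0.7  1.  -0.6] gap 39.3 ff 30.0 z [ 0.128  0.223 -0.966] y [-0.87   0.493 -0.002]
  x9 [[0.078, -0.055, -0.026], [0.271, -0.0, 1.02], 0.0]
  --
  x10 [[-0.125, -0.306, 0.091], [0.264, -0.0, 0.987], 0.0]
  --
  x4 [[-0.007, -0.0, 0.095], [0.0, -0.0, 0.0], 0.0]
  x4 [[0.002, -0.0, 0.142], [0.0, -0.0, 0.0], 0.0]
  x3 [[0.002, -0.0, 0.142], [0.0, -0.0, 0.0], 0.052]
  x4 [[-0.004, -0.0, 0.021], [0.0, -0.0, 0.0], 0.052]
  --
```

Call:
{"method": "drive_tool", "body": {
  "rows": [
    [[0.078,-0.055,-0.026],[0.271,0,1.02],0.0],
    [[0.078,-0.055,-0.026],[0.271,0,1.02],0.0],
    [[0.078,-0.055,-0.026],[0.271,0,1.02],0.0],
    [[0.078,-0.055,-0.026],[0.271,0,1.02],0.0],
    [[0.078,-0.055,-0.026],[0.271,0,1.02],0.0],
    [[0.078,-0.055,-0.026],[0.271,0,1.02],0.0],
    [[0.078,-0.055,-0.026],[0.271,0,1.02],0.0],
    [[0.078,-0.055,-0.026],[0.271,0,1.02],0.0]
  ]
}}

```text
t: 30.05
ee_pos: [432.1, 64.8, 395.0]
tcp_rot: [-0.018, 2.883, 0.006]
wrist_force: [0.2, 0.6, -1.5]
finger_gap: 0.445
finger_force: 30.0
```

Call:
{"method": "drive_tool", "body": {
  "rows": [
    [[-0.125,-0.306,0.091],[0.264,0,0.987],0.0],
    [[-0.125,-0.306,0.091],[0.264,0,0.987],0.0],
    [[-0.125,-0.306,0.091],[0.264,0,0.987],0.0],
    [[-0.125,-0.306,0.091],[0.264,0,0.987],0.0],
    [[-0.125,-0.306,0.091],[0.264,0,0.987],0.0],
    [[-0.125,-0.306,0.091],[0.264,0,0.987],0.0],
    [[-0.125,-0.306,0.091],[0.264,0,0.987],0.0],
    [[-0.125,-0.306,0.091],[0.264,0,0.987],0.0],
    [[-0.125,-0.306,0.091],[0.264,0,0.987],0.0]
  ]
}}

```text
t: 31.18
ee_pos: [579.1, -238.9, 338.3]
tcp_rot: [1.408, 2.549, -0.183]
wrist_force: [-0.0, -1.3, -1.4]
finger_gap: 0.442
finger_force: 30.0
```

```bash
python3 - <<'E'
from mv import *
p=P(); g=p.p+p.R[:,2]*147; print(fr(dis).T@(g-dis["o"]))
print((fr(dis).T@p.R).round(2).tolist())
p.call([(W(dis,(-8,70,110)),VD,0,4),(W(dis,(-5,70,62)),VD,0,4),(W(dis,(-5,70,62)),VD,52,3),(W(dis,(-30,70,180)),VD,52,4)])
# bay seen in wrist? look
m=robot.camera_model("wrist"); im=robot.capture("wrist"); cv2.imwrite("pics/k11.png",im)
# vial in hand: amber pixels centroid
hsv=cv2.cvtColor(im,cv2.COLOR_BGR2HSV); a=(hsv[...,0]<20)&(hsv[...,1]>130)&(hsv[...,2]>50); print(a.sum(), np.argwhere(a).mean(0) if a.any() else None)
print("cover/bay",proj(m,[W(dis,q) for q in((-58,-128,80),(-58,128,80),(58,128,80),(58,-128,80))]).round().tolist())
E
```

```text
t 31.18 grasp [ 598.9 -270.5  196.2] F [-0.  -1.3 -1.4] gap 39.0 ff 30.0 z [ 0.134 -0.216 -0.967] y [ 0.846  0.532 -0.001]
[-45.51231196  76.92931866 196.15911973]
[[-0.97, -0.01, 0.25], [-0.01, 1.0, 0.0], [-0.25, -0.0, -0.97]]
  x4 [[-0.014, -0.007, 0.093], [0.002, -0.005, 0.013], 0.0]
  x4 [[-0.004, -0.007, 0.14], [0.002, -0.005, 0.013], 0.0]
  x3 [[-0.004, -0.007, 0.14], [0.002, -0.005, 0.013], 0.052]
  x4 [[-0.01, -0.007, 0.02], [0.002, -0.005, 0.013], 0.052]
  --
21332 [281.94491843 411.09272455]
cover/bay [[-10.0, 156.0], [365.0, 156.0], [346.0, 288.0], [43.0, 282.0]]
```

Call:
{"method": "drive_tool", "body": {
  "rows": [
    [[-0.014,-0.004,0.04],[0,0,0],0.0],
    [[-0.014,-0.006,0.093],[0,0,0.01],0.0],
    [[-0.01,-0.006,0.12],[0,0,0.01],0.0],
    [[-0.004,-0.006,0.135],[0,0,0.01],0.0],
    [[-0.004,-0.006,0.141],[0,0,0.01],0.0],
    [[-0.004,-0.006,0.141],[0,0,0.01],0.0]
  ]
}}

```text
t: 31.98
ee_pos: [595.6, -277.2, 203.6]
tcp_rot: [1.422, 2.538, -0.183]
wrist_force: [-0.1, -0.4, -0.8]
finger_gap: 0.446
finger_force: 30.0
```

```bash
python3 - <<'E'
from mv import *
p=P(); g=p.p+p.R[:,2]*147; print(fr(dis).T@(g-dis["o"]))
E
```

```text
t 31.98 grasp [ 615.4 -309.2   61.5] F [-0.1 -0.4 -0.8] gap 39.3 ff 30.0 z [ 0.135 -0.217 -0.967] y [0.853 0.522 0.002]
[-3.92016412 70.86504962 61.50265901]
```

Call:
{"method": "drive_tool", "body": {
  "rows": [
    [[0,0,0.002],[0,0,0],0.0],
    [[0,0,0.002],[0,0,0],0.052],
    [[0,0,0.002],[0,0,0],0.052],
    [[0,0,0.002],[0,0,0],0.052],
    [[0,0,-0.05],[0,0,0],0.052],
    [[0,0,-0.12],[0,0,0],0.052],
    [[0,0,-0.14],[0,0,0],0.052]
  ]
}}

```text
t: 32.85
ee_pos: [576.8, -246.6, 341.8]
tcp_rot: [1.421, 2.535, -0.181]
wrist_force: [0.4, 0.3, -0.5]
finger_gap: 0.586
finger_force: 0.0
```

```bash
python3 - <<'E'
from mv import *
p=P(); m=robot.camera_model("wrist"); im=robot.capture("wrist"); cv2.imwrite("pics/k12.png",im)
print("exp",proj(m,W(dis,(-5,70,74))))
cap(im,m,W(dis,(-5,70,74)),rad=80)
v=(-40,-67); Rm=down(np.radians(90),0,-np.radians(15))
p.call([([470,60,260],Rm,60,10)])
p.call([(W(bin_,(-110,-40,220)),VB,62,9)])
p.call([(W(bin_,(-55,-67,180)),VB,62,4)])
E
```

```text
t 32.85 grasp [ 597.2 -278.7  199.8] F [ 0.4  0.3 -0.5] gap 51.7 ff 0.0 z [ 0.138 -0.218 -0.966] y [0.853 0.522 0.004]
exp [[282.82614667 208.55559825]]
  x10 [[0.31, 0.037, -0.145], [-0.26, 0.002, -0.988], 0.06]
  --
  x9 [[-0.057, 0.08, 0.057], [-0.275, -0.0, -1.027], 0.062]
  --
  x4 [[-0.043, -0.027, 0.052], [0.0, -0.0, -0.001], 0.062]
  --
```

Call:
{"method": "drive_tool", "body": {
  "rows": [
    [[0.31,0.037,-0.145],[-0.26,0,-0.988],0.06],
    [[0.31,0.037,-0.145],[-0.26,0,-0.988],0.06],
    [[0.31,0.037,-0.145],[-0.26,0,-0.988],0.06],
    [[0.31,0.037,-0.145],[-0.26,0,-0.988],0.06],
    [[0.31,0.037,-0.145],[-0.26,0,-0.988],0.06],
    [[0.31,0.037,-0.145],[-0.26,0,-0.988],0.06],
    [[0.31,0.037,-0.145],[-0.26,0,-0.988],0.06],
    [[0.31,0.037,-0.145],[-0.26,0,-0.988],0.06],
    [[0.31,0.037,-0.145],[-0.26,0,-0.988],0.06],
    [[0.31,0.037,-0.145],[-0.26,0,-0.988],0.06]
  ]
}}

```text
t: 34.15
ee_pos: [432.6, 58.5, 399.1]
tcp_rot: [0.004, 2.884, -0.001]
wrist_force: [1.1, 0.3, -0.1]
finger_gap: 0.681
finger_force: 0.0
```

Call:
{"method": "drive_tool", "body": {
  "rows": [
    [[-0.057,0.08,0.057],[-0.275,0,-1.027],0.062],
    [[-0.057,0.08,0.057],[-0.275,0,-1.027],0.062],
    [[-0.057,0.08,0.057],[-0.275,0,-1.027],0.062],
    [[-0.057,0.08,0.057],[-0.275,0,-1.027],0.062],
    [[-0.057,0.08,0.057],[-0.275,0,-1.027],0.062],
    [[-0.057,0.08,0.057],[-0.275,0,-1.027],0.062],
    [[-0.057,0.08,0.057],[-0.275,0,-1.027],0.062],
    [[-0.057,0.08,0.057],[-0.275,0,-1.027],0.062]
  ]
}}

```text
t: 35.15
ee_pos: [502.0, 139.1, 358.6]
tcp_rot: [-1.472, 2.513, 0.196]
wrist_force: [0.7, -0.3, 0.5]
finger_gap: 0.703
finger_force: 0.0
```

```bash
python3 - <<'E'
from mv import *
im=cv2.imread("pics/k12.png"); g=cv2.medianBlur(cv2.cvtColor(im,cv2.COLOR_BGR2GRAY),3)
c=cv2.HoughCircles(g,cv2.HOUGH_GRADIENT,1.2,60,param1=80,param2=22,minRadius=20,maxRadius=40); print("circles k12",None if c is None else c[0].round().tolist())
hsv=cv2.cvtColor(im,cv2.COLOR_BGR2HSV); a=((hsv[...,0]<15)&(hsv[...,1]>150)).astype(np.uint8); n,l,st,ce=cv2.connectedComponentsWithStats(a); print([(st[i].tolist(),ce[i].round().tolist()) for i in range(1,n) if st[i,4]>80])
p=P(); m=robot.camera_model("wrist"); im=robot.capture("wrist"); cv2.imwrite("pics/k13.png",im)
for v in((-40,-67,71),): cap(im,m,W(bin_,v),rad=80)
v=(-40,-67); z=55
p.call([(W(bin_,(v[0]-10,v[1],150)),VB,62,4),(W(bin_,(v[0],v[1],100)),VB,62,4),(W(bin_,(v[0],v[1],z)),VB,62,3),(W(bin_,(v[0],v[1],z)),VB,0,4)])
p.call([(W(bin_,(v[0],v[1],90)),VB,0,2),(W(bin_,(v[0]-15,v[1],170)),VB,0,3),(W(bin_,(v[0]-90,v[1]+40,240)),VB,0,4)])
E
```

```text
circles k12 [[280.0, 213.0, 26.0]]
[([261, 162, 43, 36, 818], [285.0, 178.0]), ([0, 192, 18, 45, 568], [7.0, 216.0])]
t 35.15 grasp [520.1 172.3 216.6] F [ 0.7 -0.3  0.5] gap 62.0 ff 0.0 z [ 0.123  0.225 -0.966] y [-0.872  0.489  0.003]
blob [243. 235.] area 1658 wh [46 45] exp px [249. 236.] bin [-40.7 -71.7  71. ]
  x4 [[-0.041, -0.026, 0.08], [0.002, -0.002, -0.004], 0.062]
  x4 [[-0.038, -0.026, 0.131], [0.002, -0.002, -0.004], 0.062]
  x3 [[-0.027, -0.026, 0.174], [0.002, -0.002, -0.004], 0.062]
  x4 [[-0.027, -0.026, 0.174], [0.002, -0.002, -0.004], 0.0]
  --
  x2 [[-0.009, -0.0, -0.034], [-0.0, -0.0, -0.0], 0.0]
  x3 [[-0.015, -0.0, -0.115], [-0.0, -0.0, -0.0], 0.0]
  x4 [[0.039, 0.04, -0.202], [-0.0, -0.0, -0.0], 0.0]
  --
```

```bash
cat > clr.py <<'E'
from mv import *
rod=np.array([[-85+r*np.cos(.55),-153,65+r*np.sin(.55)] for r in np.linspace(0,165,60)])
peg=np.array([[-85+100*np.cos(.55),y,65+100*np.sin(.55)] for y in np.linspace(-206,-153,20)])
rimf=np.array([[-88,y,80] for y in np.linspace(-140,140,80)]); rims=np.array([[x,s*138,80] for x in np.linspace(-90,90,50) for s in(-1,1)])
bar=np.array([[90-220*np.cos(1.188),y,82+220*np.sin(1.188)] for y in np.linspace(-50,50,20)])
lid=np.array([[90-r*np.cos(1.17),y,82+r*np.sin(1.17)] for r in np.linspace(0,185,40) for y in np.linspace(-155,155,40)])
def clr(v,z,yaw,lean):
    A=fr(bin_).T@down(bin_["a"]+np.pi/2,0,-np.radians(lean))@R.from_euler("z",np.radians(yaw)).as_matrix()
    g=np.array([v[0],v[1],z]); o=[]
    for S in(rod,peg,rimf,rims,bar,lid):
        q=(S-g)@A; d=np.maximum(np.abs(q-[0,0,-100])-[37.5,93.5,55],0); o.append(np.linalg.norm(d,axis=1).min().round(1))
    return o
E
python3 - <<'E'
from clr import *
for z in(55,62,66):
  for yaw in(0,10,20,30):
    for lean in(15,22): print(z,yaw,lean,clr((-40,-69.5),z,yaw,lean))
E
```

```text
55 0 15 [np.float64(0.6), np.float64(17.5), np.float64(8.8), np.float64(8.9), np.float64(88.4), np.float64(71.6)]
55 0 22 [np.float64(6.2), np.float64(23.3), np.float64(3.8), np.float64(3.1), np.float64(102.1), np.float64(90.1)]
55 10 15 [np.float64(4.6), np.float64(31.2), np.float64(8.4), np.float64(7.9), np.float64(76.9), np.float64(56.2)]
55 10 22 [np.float64(8.5), np.float64(36.8), np.float64(3.8), np.float64(3.1), np.float64(88.1), np.float64(74.6)]
55 20 15 [np.float64(8.4), np.float64(42.7), np.float64(8.4), np.float64(7.9), np.float64(68.0), np.float64(42.2)]
55 20 22 [np.float64(10.7), np.float64(48.1), np.float64(3.8), np.float64(3.1), np.float64(76.0), np.float64(60.4)]
55 30 15 [np.float64(12.3), np.float64(51.9), np.float64(8.4), np.float64(7.9), np.float64(61.9), np.float64(30.6)]
55 30 22 [np.float64(13.1), np.float64(56.8), np.float64(3.8), np.float64(3.1), np.float64(66.2), np.float64(48.5)]
62 0 15 [np.float64(6.5), np.float64(15.8), np.float64(15.8), np.float64(15.8), np.float64(82.8), np.float64(68.9)]
62 0 22 [np.float64(12.1), np.float64(22.3), np.float64(10.3),
[... 999 characters left out ...]
5 [np.float64(13.9), np.float64(29.0), np.float64(19.1), np.float64(18.5), np.float64(67.4), np.float64(52.0)]
66 10 22 [np.float64(17.9), np.float64(35.0), np.float64(14.0), np.float64(13.3), np.float64(80.0), np.float64(70.4)]
66 20 15 [np.float64(17.7), np.float64(40.5), np.float64(19.1), np.float64(18.5), np.float64(57.8), np.float64(37.9)]
66 20 22 [np.float64(20.1), np.float64(45.9), np.float64(14.0), np.float64(13.3), np.float64(67.3), np.float64(56.2)]
66 30 15 [np.float64(21.6), np.float64(49.8), np.float64(19.1), np.float64(18.5), np.float64(51.1), np.float64(26.3)]
66 30 22 [np.float64(22.4), np.float64(54.7), np.float64(14.0), np.float64(13.3), np.float64(56.8), np.float64(44.3)]
```

```bash
python3 - <<'E'
from mv import *
p=P(); A=VB@R.from_euler("z",np.radians(25)).as_matrix()
v=(-39.5,-69.5); z=61
p.call([(W(bin_,(v[0]-10,v[1],150)),A,62,4),(W(bin_,(v[0],v[1],105)),A,62,4),(W(bin_,(v[0],v[1],z)),A,62,3),(W(bin_,(v[0],v[1],z)),A,0,4)])
p.call([(W(bin_,(v[0],v[1],100)),A,0,2),(W(bin_,(v[0]-15,v[1]+10,170)),A,0,3),(W(bin_,(v[0]-90,v[1]+40,240)),A,0,4)])
E
```

```text
t 35.2 grasp [520.  172.5 216.7] F [0.3 1.1 0.3] gap 62.4 ff 0.0 z [ 0.123  0.225 -0.967] y [-0.873  0.488  0.003]
  x4 [[-0.042, -0.029, 0.08], [0.001, -0.003, 0.433], 0.062]
  x4 [[-0.04, -0.029, 0.126], [0.001, -0.003, 0.433], 0.062]
  x3 [[-0.028, -0.029, 0.169], [0.001, -0.003, 0.433], 0.062]
  x4 [[-0.028, -0.029, 0.169], [0.001, -0.003, 0.433], 0.0]
  --
  x2 [[-0.01, 0.004, -0.038], [0.0, 0.0, -0.0], 0.0]
  x3 [[-0.009, 0.015, -0.109], [0.0, 0.0, -0.0], 0.0]
  x4 [[0.053, 0.019, -0.197], [0.0, 0.0, -0.0], 0.0]
  --
```

Call:
{"method": "drive_tool", "body": {
  "rows": [
    [[-0.042,-0.029,0.07],[0,0,0.433],0.062],
    [[-0.042,-0.029,0.08],[0,0,0.433],0.062],
    [[-0.042,-0.029,0.08],[0,0,0.433],0.062],
    [[-0.04,-0.029,0.126],[0,0,0.433],0.062],
    [[-0.028,-0.029,0.169],[0,0,0.433],0.062],
    [[-0.028,-0.029,0.169],[0,0,0.433],0.062],
    [[-0.028,-0.029,0.169],[0,0,0.433],0.0],
    [[-0.028,-0.029,0.169],[0,0,0.433],0.0],
    [[-0.028,-0.029,0.169],[0,0,0.433],0.0]
  ]
}}

```text
t: 36.33
ee_pos: [562.0, 187.2, 204.5]
tcp_rot: [-0.909, 2.794, 0.265]
wrist_force: [-1.5, -1.0, 7.2]
finger_gap: 0.456
finger_force: 28.9
```

Call:
{"method": "drive_tool", "body": {
  "rows": [
    [[-0.01,0.004,-0.038],[0,0,0],0.0],
    [[-0.01,0.01,-0.075],[0,0,0],0.0],
    [[-0.009,0.015,-0.109],[0,0,0],0.0],
    [[0.02,0.017,-0.155],[0,0,0],0.0],
    [[0.053,0.019,-0.197],[0,0,0],0.0],
    [[0.053,0.019,-0.197],[0,0,0],0.0]
  ]
}}

```text
t: 37.08
ee_pos: [482.1, 126.1, 384.8]
tcp_rot: [-0.909, 2.796, 0.26]
wrist_force: [0.0, -0.3, -0.9]
finger_gap: 0.461
finger_force: 28.6
```

```bash
python3 - <<'E'
from mv import *
p=P()
p.call([(np.array([470,60,255]),down(np.radians(90),0,-np.radians(15)),0,9)])
p.call([(W(dis,(-40,0,200)),VD,0,10)])
E
```

```text
t 37.08 grasp [500.5 159.  242.7] F [ 0.  -0.3 -0.9] gap 40.6 ff 28.6 z [ 0.125  0.224 -0.967] y [-0.595  0.797  0.107]
  x9 [[0.074, -0.022, -0.033], [0.259, -0.059, 0.595], 0.0]
  --
  x10 [[-0.067, -0.343, 0.075], [0.264, 0.0, 0.987], 0.0]
  --
```

Call:
{"method": "drive_tool", "body": {
  "rows": [
    [[0.074,-0.022,-0.033],[0.259,-0.059,0.595],0.0],
    [[0.074,-0.022,-0.033],[0.259,-0.059,0.595],0.0],
    [[0.074,-0.022,-0.033],[0.259,-0.059,0.595],0.0],
    [[0.074,-0.022,-0.033],[0.259,-0.059,0.595],0.0],
    [[0.074,-0.022,-0.033],[0.259,-0.059,0.595],0.0],
    [[0.074,-0.022,-0.033],[0.259,-0.059,0.595],0.0]
  ]
}}

```text
t: 37.83
ee_pos: [434.2, 61.8, 394.9]
tcp_rot: [-0.005, 2.882, 0.004]
wrist_force: [1.0, -0.2, -0.5]
finger_gap: 0.454
finger_force: 28.6
```

Call:
{"method": "drive_tool", "body": {
  "rows": [
    [[-0.067,-0.343,0.075],[0.264,0,0.987],0.0],
    [[-0.067,-0.343,0.075],[0.264,0,0.987],0.0],
    [[-0.067,-0.343,0.075],[0.264,0,0.987],0.0],
    [[-0.067,-0.343,0.075],[0.264,0,0.987],0.0],
    [[-0.067,-0.343,0.075],[0.264,0,0.987],0.0],
    [[-0.067,-0.343,0.075],[0.264,0,0.987],0.0],
    [[-0.067,-0.343,0.075],[0.264,0,0.987],0.0],
    [[-0.067,-0.343,0.075],[0.264,0,0.987],0.0],
    [[-0.067,-0.343,0.075],[0.264,0,0.987],0.0]
  ]
}}

```text
t: 38.95
ee_pos: [518.6, -279.8, 339.2]
tcp_rot: [1.417, 2.542, -0.183]
wrist_force: [-0.1, -0.5, -0.5]
finger_gap: 0.458
finger_force: 28.6
```

```bash
python3 - <<'E'
from mv import *
p=P(); g=p.p+p.R[:,2]*147; print(fr(dis).T@(g-dis["o"]))
p.call([(W(dis,(-8,0,112)),VD,0,4),(W(dis,(-5,0,67)),VD,0,4),(W(dis,(-5,0,67)),VD,52,3),(W(dis,(-30,0,180)),VD,52,4)])
E
```

```text
t 38.95 grasp [ 538.3 -311.7  197.1] F [-0.1 -0.5 -0.5] gap 40.4 ff 28.6 z [ 0.134 -0.217 -0.967] y [0.851 0.526 0.   ]
[-41.99308542   3.79830059 197.09622886]
  x4 [[-0.011, -0.004, 0.091], [0.001, -0.004, 0.005], 0.0]
  x4 [[-0.002, -0.004, 0.135], [0.001, -0.004, 0.005], 0.0]
  x3 [[-0.002, -0.004, 0.135], [0.001, -0.004, 0.005], 0.052]
  x4 [[-0.007, -0.004, 0.02], [0.001, -0.004, 0.005], 0.052]
  --
```

Call:
{"method": "drive_tool", "body": {
  "rows": [
    [[-0.011,-0.005,0.05],[0,0,0],0.0],
    [[-0.011,-0.005,0.091],[0,0,0],0.0],
    [[-0.008,-0.005,0.115],[0,0,0],0.0],
    [[-0.002,-0.005,0.132],[0,0,0],0.0],
    [[-0.002,-0.005,0.136],[0,0,0],0.0],
    [[-0.002,-0.005,0.137],[0,0,0],0.0],
    [[-0.002,-0.005,0.137],[0,0,0],0.0]
  ]
}}

```text
t: 39.83
ee_pos: [533.7, -314.8, 208.2]
tcp_rot: [1.419, 2.54, -0.185]
wrist_force: [-1.1, 0.1, 0.8]
finger_gap: 0.452
finger_force: 29.3
```

```bash
python3 - <<'E'
from mv import *
p=P(); g=p.p+p.R[:,2]*147; print(fr(dis).T@(g-dis["o"]))
E
```

```text
t 39.83 grasp [ 553.4 -346.9   66.1] F [-1.1  0.1  0.8] gap 39.8 ff 29.3 z [ 0.134 -0.218 -0.967] y [ 0.851  0.524 -0.   ]
[-4.07227153 -1.72746535 66.11646733]
```

Touching the floor lightly; release and rise.

Call:
{"method": "drive_tool", "body": {
  "rows": [
    [[0,0,0],[0,0,0],0.05],
    [[0,0,0],[0,0,0],0.05],
    [[0,0,0],[0,0,0],0.05],
    [[0,0,-0.05],[0,0,0],0.05],
    [[0,0,-0.12],[0,0,0],0.05],
    [[0,0,-0.14],[0,0,0],0.05],
    [[0,0,-0.14],[0,0,0],0.05]
  ]
}}

```text
t: 40.7
ee_pos: [515.3, -284.9, 345.0]
tcp_rot: [1.419, 2.536, -0.184]
wrist_force: [0.4, -0.1, -0.5]
finger_gap: 0.567
finger_force: 0.0
```

```bash
python3 - <<'E'
from mv import *
p=P(); m=robot.camera_model("wrist"); im=robot.capture("wrist"); s=robot.capture("scene"); d=robot.capture("side"); S,D=robot.camera_model("scene"),robot.camera_model("side")
cv2.imwrite("pics/k14.png",im)
print("exp",proj(m,[W(dis,(-5,0,74)),W(dis,(-5,70,74))]))
g=cv2.medianBlur(cv2.cvtColor(im,cv2.COLOR_BGR2GRAY),3)
c=cv2.HoughCircles(g,cv2.HOUGH_GRADIENT,1.2,40,param1=80,param2=20,minRadius=20,maxRadius=40); print(None if c is None else c[0].round().tolist())
stack([cv2.resize(im,None,fx=.5,fy=.5),crop(d,205,230,365,400,1.6),crop(s,115,100,245,250,1.9)],"pics/fin1.png")
for th in(1.45,1.65): print(th,[ (proj(S,W(dis,(58-136*np.cos(th),y,82+136*np.sin(th)))).round().tolist(),proj(D,W(dis,(58-136*np.cos(th),y,82+136*np.sin(th)))).round().tolist()) for y in(-128,128)])
E
```

```text
t 40.7 grasp [ 535.6 -317.2  203. ] F [ 0.4 -0.1 -0.5] gap 49.9 ff 0.0 z [ 0.138 -0.22  -0.966] y [0.852 0.524 0.003]
exp [[286.56158495 205.11202656]
 [380.53055678 205.2001846 ]]
[[277.0, 209.0, 26.0], [67.0, 202.0, 39.0], [374.0, 209.0, 26.0], [409.0, 367.0, 30.0]]
1.45 [([[117.0, 142.0]], [[265.0, 342.0]]), ([[152.0, 197.0]], [[352.0, 265.0]])]
1.65 [([[108.0, 145.0]], [[274.0, 352.0]]), ([[141.0, 201.0]], [[362.0, 272.0]])]
```

View pics/fin1.png

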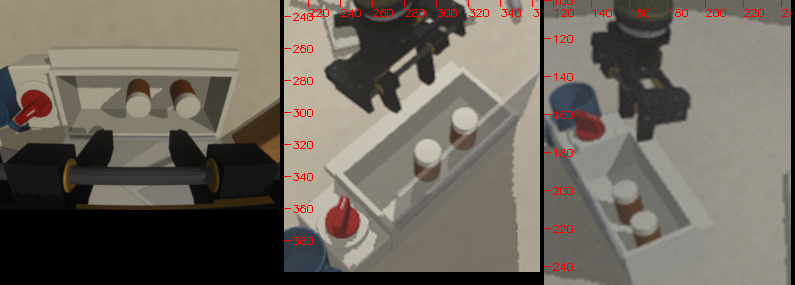

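```bash
python3 - <<'E'
from mv import *
p=P()
p.call([(W(dis,(-60,0,290)),DD,10,3)])
p.call([(W(dis,(110,0,290)),DD,0,6)])
p.call([(W(dis,(110,0,214)),DD,0,4)])
p.call([(W(dis,(x,0,214)),DD,0,1) for x in(95,80,70,60,50,40,30,20,10,10)])
E
```

```text
t 40.85 grasp [ 533.9 -317.2  199.4] F [ 0.  -0.2  0.7] gap 49.9 ff 0.0 z [ 0.132 -0.218 -0.967] y [ 0.852  0.523 -0.002]
  x3 [[-0.041, 0.002, -0.088], [-0.002, 0.258, 0.002], 0.01]
  --
  x6 [[-0.17, 0.0, 0.0], [0.0, -0.0, -0.0], 0.0]
  --
  x4 [[0.0, 0.0, 0.076], [0.0, -0.0, -0.0], 0.0]
  --
  x1 [[0.015, 0.0, 0.0], [0.0, -0.0, -0.0], 0.0]
  x1 [[0.03, 0.0, 0.0], [0.0, -0.0, -0.0], 0.0]
  x1 [[0.04, 0.0, 0.0], [0.0, -0.0, -0.0], 0.0]
  x1 [[0.05, 0.0, 0.0], [0.0, -0.0, -0.0], 0.0]
  x1 [[0.06, 0.0, 0.0], [0.0, -0.0, -0.0], 0.0]
  x1 [[0.07, 0.0, 0.0], [0.0, -0.0, -0.0], 0.0]
  x1 [[0.08, 0.0, 0.0], [0.0, -0.0, -0.0], 0.0]
  x1 [[0.09, 0.0, 0.0], [0.0, -0.0, -0.0], 0.0]
  x1 [[0.1, 0.0, 0.0], [0.0, -0.0, -0.0], 0.0]
  x1 [[0.1, 0.0, 0.0], [0.0, -0.0, -0.0], 0.0]
  --
```

Call:
{"method": "drive_tool", "body": {
  "rows": [
    [[-0.041,0.002,-0.088],[0,0.258,0],0.01],
    [[-0.041,0.002,-0.088],[0,0.258,0],0.01],
    [[-0.041,0.002,-0.088],[0,0.258,0],0.0],
    [[-0.041,0.002,-0.088],[0,0.258,0],0.0]
  ]
}}

```text
t: 41.35
ee_pos: [525.1, -298.7, 436.2]
tcp_rot: [-1.534, -2.74, 0.003]
wrist_force: [-0.8, 0.0, -0.9]
finger_gap: 0.137
finger_force: 0.0
```

Call:
{"method": "drive_tool", "body": {
  "rows": [
    [[-0.17,0,0],[0,0,0],0.0],
    [[-0.17,0,0],[0,0,0],0.0],
    [[-0.17,0,0],[0,0,0],0.0],
    [[-0.17,0,0],[0,0,0],0.0],
    [[-0.17,0,0.03],[0,0,0],0.0],
    [[-0.17,0,0.076],[0,0,0],0.0],
    [[-0.17,0,0.076],[0,0,0],0.0],
    [[-0.17,0,0.076],[0,0,0],0.0]
  ]
}}

```text
t: 42.35
ee_pos: [614.9, -442.6, 363.4]
tcp_rot: [1.532, 2.741, -0.001]
wrist_force: [-0.6, 0.1, 1.3]
finger_gap: 0.006
finger_force: 0.0
```

```bash
python3 - <<'E'
from mv import *
p=P(); g=p.p+p.R[:,2]*147; print(fr(dis).T@(g-dis["o"]))
E
```

```text
t 42.35 grasp [ 615.1 -442.8  216.4] F [-0.6  0.1  1.3] gap 0.5 ff 0.0 z [ 0.001 -0.001 -1.   ] y [ 0.852  0.524 -0.   ]
[109.92777543   0.83980975 216.40697508]
```

Call:
{"method": "drive_tool", "body": {
  "rows": [
    [[0.015,0,0.004],[0,0,0],0.0],
    [[0.03,0,0.006],[0,0,0],0.0],
    [[0.04,0,0.006],[0,0,0],0.0],
    [[0.05,0,0.006],[0,0,0],0.0],
    [[0.06,0,0.006],[0,0,0],0.0],
    [[0.07,0,0.006],[0,0,0],0.0],
    [[0.08,0,0.006],[0,0,0],0.0],
    [[0.09,0,0.006],[0,0,0],0.0],
    [[0.1,0,0.006],[0,0,0],0.0],
    [[0.105,0,0.006],[0,0,0],0.0]
  ]
}}

```text
t: 43.6
ee_pos: [559.3, -353.2, 356.3]
tcp_rot: [1.533, 2.742, -0.001]
wrist_force: [-0.3, -0.8, 0.2]
finger_gap: 0.007
finger_force: 0.0
```

Call:
{"method": "drive_tool", "body": {
  "rows": [
    [[0,0,-0.02],[0,0,0],0.0],
    [[0,0,-0.06],[0,0,0],0.0],
    [[0.06,0,-0.08],[0,0,0],0.0],
    [[0.1,0,-0.08],[0,0,0],0.0],
    [[0.1,0,-0.08],[0,0,0],0.0],
    [[0.1,0,-0.08],[0,0,0],0.0],
    [[0.1,0,-0.08],[0,0,0],0.0],
    [[0.1,0,-0.08],[0,0,0],0.0],
    [[0.1,0,-0.08],[0,0,0],0.0],
    [[0.1,0,-0.08],[0,0,0],0.0]
  ]
}}

```text
t: 44.85
ee_pos: [507.3, -268.8, 436.0]
tcp_rot: [1.534, 2.741, -0.001]
wrist_force: [-0.2, -0.5, 0.5]
finger_gap: 0.004
finger_force: 0.0
```

```bash
python3 - <<'E'
from mv import *
p=P(); g=p.p+p.R[:,2]*147; print(fr(dis).T@(g-dis["o"]))
d=robot.capture("side"); ref=cv2.imread("pics/side0.png"); s=robot.capture("scene"); rs=cv2.imread("pics/scene0.png"); 
# compare dispenser region to initial pictures: corner of clear cover -> mean abs diff near hinge-upright area
print("side diff above rear edge",np.abs(d[255:300,350:375].astype(int)-ref[255:300,350:375]).mean(), "scene", np.abs(s[185:235,138:152].astype(int)-rs[185:235,138:152]).mean())
p.call([(W(dis,(-60,-20,200)),DD,0,4),(W(dis,(-60,-20,115)),DD,0,4)])
E
```

```text
t 44.85 grasp [ 507.3 -268.9  289. ] F [-0.2 -0.5  0.5] gap 0.4 ff 0.0 z [ 0.    -0.001 -1.   ] y [ 0.852  0.523 -0.   ]
[-94.65431142  -0.35758341 289.04059972]
side diff above rear edge 22.837333333333333 scene 4.923333333333333
  x4 [[-0.035, -0.02, 0.089], [-0.0, 0.001, 0.002], 0.0]
  x4 [[-0.035, -0.02, 0.174], [-0.0, 0.001, 0.002], 0.0]
  --
```

Call:
{"method": "drive_tool", "body": {
  "rows": [
    [[-0.035,-0.02,0.05],[0,0,0],0.0],
    [[-0.035,-0.02,0.1],[0,0,0],0.0],
    [[-0.035,-0.02,0.14],[0,0,0],0.0],
    [[-0.035,-0.02,0.165],[0,0,0],0.0],
    [[-0.035,-0.02,0.175],[0,0,0],0.0],
    [[-0.035,-0.02,0.179],[0,0,0],0.0],
    [[-0.035,-0.02,0.179],[0,0,0],0.0]
  ]
}}

```text
t: 45.82
ee_pos: [508.9, -309.3, 258.0]
tcp_rot: [1.533, 2.74, -0.001]
wrist_force: [0.3, 0.1, 0.3]
finger_gap: 0.004
finger_force: 0.0
```

Call:
{"method": "drive_tool", "body": {
  "rows": [
    [[0,0,0.003],[0,0,0],0.0],
    [[0,0,0.006],[0,0,0],0.0],
    [[0,0,0.006],[0,0,0],0.0]
  ]
}}

```text
t: 46.2
ee_pos: [508.9, -309.2, 254.2]
tcp_rot: [1.532, 2.739, -0.003]
wrist_force: [-3.8, 1.6, 18.7]
finger_gap: 0.006
finger_force: 9.7
```

```bash
python3 - <<'E'
from mv import *
p=P(); g=p.p+p.R[:,2]*147; print(fr(dis).T@(g-dis["o"]))
E
```

```text
t 46.2 grasp [ 509.3 -309.7  107.2] F [-3.8  1.6 18.7] gap 0.6 ff 9.7 z [ 0.002 -0.003 -1.   ] y [0.852 0.523 0.   ]
[-58.8778632  -19.96655954 107.24061277]
```

```bash
python3 - <<'E'
from mv import *
p=P(); g=p.p+p.R[:,2]*147
p.call([(g+[0,0,180],p.R.copy(),0,4)])
p.call([(np.array([450,100,400]),DB,26,10)])
p.call([(H(1.17)+[0,0,70],DB,26,6)])
E
```

```text
t 46.2 grasp [ 509.3 -309.7  107.2] F [-3.8  1.6 18.7] gap 0.6 ff 9.7 z [ 0.002 -0.003 -1.   ] y [0.852 0.523 0.   ]
  x4 [[-0.001, 0.0, -0.18], [0.0, 0.0, 0.0], 0.0]
  --
  x10 [[0.379, 0.164, -0.114], [-0.001, 0.004, -0.513], 0.026]
  --
  x6 [[0.015, 0.216, 0.044], [0.0, -0.0, -0.0], 0.026]
  --
```

Call:
{"method": "drive_tool", "body": {
  "rows": [
    [[0,0,-0.06],[0,0,0],0.0],
    [[0,0,-0.12],[0,0,0],0.0],
    [[0,0,-0.18],[0,0,0],0.0]
  ]
}}

```text
t: 46.58
ee_pos: [508.2, -308.9, 433.5]
tcp_rot: [1.533, 2.741, -0.001]
wrist_force: [0.1, -0.6, -0.3]
finger_gap: 0.005
finger_force: 0.0
```

Call:
{"method": "drive_tool", "body": {
  "rows": [
    [[0.379,0.164,-0.114],[0,0,-0.513],0.026],
    [[0.379,0.164,-0.114],[0,0,-0.513],0.026],
    [[0.379,0.164,-0.114],[0,0,-0.513],0.026],
    [[0.379,0.164,-0.114],[0,0,-0.513],0.026],
    [[0.379,0.164,-0.114],[0,0,-0.513],0.026],
    [[0.379,0.164,-0.114],[0,0,-0.513],0.026],
    [[0.379,0.164,-0.114],[0,0,-0.513],0.026],
    [[0.379,0.164,-0.114],[0,0,-0.513],0.026],
    [[0.379,0.164,-0.114],[0,0,-0.513],0.026],
    [[0.379,0.164,-0.114],[0,0,-0.513],0.026]
  ]
}}

```text
t: 47.82
ee_pos: [450.2, 98.4, 544.3]
tcp_rot: [-0.792, -3.04, 0.004]
wrist_force: [0.2, -0.8, 0.3]
finger_gap: 0.295
finger_force: 0.0
```

Call:
{"method": "drive_tool", "body": {
  "rows": [
    [[0.015,0.216,0.044],[0,0,0],0.026],
    [[0.015,0.216,0.044],[0,0,0],0.026],
    [[0.015,0.216,0.044],[0,0,0],0.026],
    [[0.015,0.216,0.044],[0,0,0],0.026],
    [[0.015,0.216,0.044],[0,0,0],0.026],
    [[0.015,0.216,0.044],[0,0,0],0.026]
  ]
}}

```text
t: 48.58
ee_pos: [542.2, 294.2, 500.1]
tcp_rot: [0.791, 3.04, -0.005]
wrist_force: [-0.0, 0.1, 0.3]
finger_gap: 0.295
finger_force: 0.0
```

```bash
python3 - <<'E'
from mv import *
p=P(); m=robot.camera_model("wrist"); im=robot.capture("wrist"); cv2.imwrite("pics/k15.png",im)
g=cv2.cvtColor(im,cv2.COLOR_BGR2GRAY); print("exp bar",proj(m,[H(1.17,220,y) for y in(-20,0,20,40)]).round().tolist())
for v in(160,190,220,250): print(v,g[v,240:330:4].tolist())
w=cv2.imread("pics/keep_w4.png",0); print("ref"); print(w[220,240:330:4].tolist())
p.call([(H(1.17),DB,26,3),(H(1.17),DB,0,4)])
p.call([(H(t),DB,0,1) for t in(1.22,1.28,1.34,1.4,1.46,1.52,1.56,1.56)])
E
```

```text
t 48.58 grasp [542.1 293.8 353.1] F [-0.   0.1  0.3] gap 26.0 ff 0.0 z [-0.001 -0.003 -1.   ] y [ 0.488  0.873 -0.003]
exp bar [[289.0, 272.0], [289.0, 240.0], [289.0, 206.0], [289.0, 170.0]]
160 [66, 64, 65, 65, 65, 65, 66, 66, 67, 66, 72, 109, 145, 165, 158, 74, 168, 174, 186, 203, 203, 203, 203]
190 [64, 64, 65, 66, 64, 65, 67, 66, 69, 68, 71, 108, 143, 162, 156, 74, 169, 175, 192, 202, 203, 204, 203]
220 [64, 65, 63, 65, 64, 67, 66, 67, 66, 68, 73, 106, 144, 164, 156, 74, 171, 175, 198, 202, 201, 203, 203]
250 [65, 64, 65, 64, 65, 66, 65, 66, 67, 67, 70, 103, 142, 160, 152, 72, 174, 163, 199, 201, 201, 202, 202]
ref
[142, 142, 144, 142, 143, 137, 71, 65, 66, 66, 80, 122, 152, 158, 86, 156, 168, 188, 198, 199, 199, 198, 199]
  x3 [[0.001, 0.001, 0.067], [-0.003, 0.001, -0.003], 0.026]
  x4 [[0.001, 0.001, 0.067], [-0.003, 0.001, -0.003], 0.0]
  --
  x1 [[-0.0, 0.011, -0.004], [0.0, 0.0, 0.0], 0.0]
  x1 [[-0.0, 0.023, -0.008], [0.0, 0.0, 0.0], 0.0]
  x1 [[-0.0, 0.036, -0.011], [0.0, 0.0, 0.0], 0.0]
  x1 [[-0.0, 0.049, -0.013], [0.0, 0.0, 0.0], 0.0]
  x1 [[-0.0, 0.062, -0.015], [0.0, 0.0, 0.0], 0.0]
  x1 [[-0.0, 0.075, -0.016], [0.0, 0.0, 0.0], 0.0]
  x1 [[-0.0, 0.084, -0.016], [0.0, 0.0, 0.0], 0.0]
  x1 [[-0.0, 0.084, -0.016], [0.0, 0.0, 0.0], 0.0]
  --
```

Bar lies at column ~289 as predicted. Grip and raise the lid, then release.

Call:
{"method": "drive_tool", "body": {
  "rows": [
    [[0.001,0.001,0.04],[0,0,0],0.026],
    [[0.001,0.001,0.067],[0,0,0],0.026],
    [[0.001,0.001,0.067],[0,0,0],0.026],
    [[0.001,0.001,0.067],[0,0,0],0.0],
    [[0.001,0.001,0.067],[0,0,0],0.0],
    [[0.001,0.001,0.067],[0,0,0],0.0]
  ]
}}

```text
t: 49.38
ee_pos: [541.8, 297.5, 435.1]
tcp_rot: [0.788, 3.038, 0.002]
wrist_force: [0.3, -0.8, 4.9]
finger_gap: 0.099
finger_force: 30.0
```

Call:
{"method": "drive_tool", "body": {
  "rows": [
    [[0,0.011,-0.004],[0,0,0],0.0],
    [[0,0.023,-0.008],[0,0,0],0.0],
    [[0,0.036,-0.011],[0,0,0],0.0],
    [[0,0.049,-0.013],[0,0,0],0.0],
    [[0,0.062,-0.015],[0,0,0],0.0],
    [[0,0.075,-0.016],[0,0,0],0.0],
    [[0,0.084,-0.016],[0,0,0],0.0],
    [[0,0.084,-0.016],[0,0,0],0.0]
  ]
}}

```text
t: 50.38
ee_pos: [582.5, 371.3, 449.8]
tcp_rot: [0.788, 3.04, -0.0]
wrist_force: [0.9, -0.9, 2.9]
finger_gap: 0.096
finger_force: 29.4
```

```bash
python3 - <<'E'
from mv import *
p=P(); g=p.p+p.R[:,2]*147; b=fr(bin_).T@(g-bin_["o"]);print(b,"lid",np.arctan2(b[2]-82,90-b[0])-.018)
DL=down(bin_["a"],np.radians(22))
p.call([(g,DB,26,3),(g+[0,0,90],DB,26,3)])
pg=W(bin_,(2.5,-191,116))
p.call([(W(bin_,(-20,-150,395)),DL,30,4),(pg-DL[:,2]*110,DL,30,4)])
p.call([(pg,DL,30,5),(pg,DL,0,4)])
E
```

```text
t 50.38 grasp [582.7 371.2 302.8] F [ 0.9 -0.9  2.9] gap 8.4 ff 29.4 z [ 0.001 -0.    -1.   ] y [0.486 0.874 0.   ]
[ 93.65718373   1.27733508 302.77436759] lid 1.569360067002228
  x3 [[-0.0, 0.0, 0.0], [0.0, 0.001, -0.0], 0.026]
  x3 [[-0.0, 0.0, -0.09], [0.0, 0.001, -0.0], 0.026]
  --
  x4 [[-0.152, -0.169, 0.008], [-0.384, 0.0, -0.0], 0.03]
  x4 [[-0.193, -0.187, 0.186], [-0.384, 0.0, -0.0], 0.03]
  --
  x5 [[0.0, -0.0, 0.109], [0.0, 0.001, -0.0], 0.03]
  x4 [[0.0, -0.0, 0.109], [0.0, 0.001, -0.0], 0.0]
  --
```

Call:
{"method": "drive_tool", "body": {
  "rows": [
    [[0,0,0],[0,0,0],0.026],
    [[0,0,0],[0,0,0],0.026],
    [[0,0,-0.05],[0,0,0],0.026],
    [[0,0,-0.09],[0,0,0],0.026],
    [[0,0,-0.09],[0,0,0],0.026]
  ]
}}

```text
t: 51.0
ee_pos: [581.8, 371.5, 543.2]
tcp_rot: [0.787, 3.038, 0.008]
wrist_force: [0.0, 0.6, -0.2]
finger_gap: 0.294
finger_force: 0.0
```

Call:
{"method": "drive_tool", "body": {
  "rows": [
    [[-0.152,-0.169,0.008],[-0.384,0,0],0.03],
    [[-0.152,-0.169,0.008],[-0.384,0,0],0.03],
    [[-0.152,-0.169,0.008],[-0.384,0,0],0.03],
    [[-0.152,-0.169,0.008],[-0.384,0,0],0.03],
    [[-0.193,-0.187,0.186],[-0.384,0,0],0.03],
    [[-0.193,-0.187,0.186],[-0.384,0,0],0.03],
    [[-0.193,-0.187,0.186],[-0.384,0,0],0.03],
    [[-0.193,-0.187,0.186],[-0.384,0,0],0.03],
    [[-0.193,-0.187,0.186],[-0.384,0,0],0.03]
  ]
}}

```text
t: 52.12
ee_pos: [660.1, 114.8, 355.8]
tcp_rot: [0.749, 2.896, 0.566]
wrist_force: [0.7, 0.1, -0.0]
finger_gap: 0.344
finger_force: 0.0
```

```bash
python3 - <<'E'
from mv import *
p=P(); DL=down(bin_["a"],np.radians(22)); pg=W(bin_,(2.5,-191,116))
m=robot.camera_model("wrist"); im=robot.capture("wrist"); g=cv2.cvtColor(im,cv2.COLOR_BGR2GRAY)
print(proj(m,[W(bin_,(2.5,y,116)) for y in(-170,-185,-206)]).round().tolist())
for v in(180,200,220,240): print(v,g[v,240:330:5].tolist())
p.call([(pg,DL,30,5),(pg,DL,0,4)])
SP=lambda t:W(bin_,(-84+100*np.cos(t),-191,65+100*np.sin(t)))
p.call([(SP(t),DL,0,1) for t in(.48,.41,.34,.27,.2,.13,.06,0,-.01,-.01)])
E
```

```text
t 52.12 grasp [687.1 163.2 219.6] F [ 0.7  0.1 -0. ] gap 30.3 ff 0.0 z [ 0.184  0.329 -0.926] y [0.449 0.81  0.377]
[[283.0, 187.0], [283.0, 208.0], [283.0, 237.0]]
180 [204, 206, 206, 206, 206, 206, 201, 37, 39, 36, 142, 141, 140, 139, 139, 143, 144, 142]
200 [208, 208, 208, 209, 208, 147, 146, 41, 41, 39, 141, 143, 143, 143, 144, 142, 142, 143]
220 [207, 209, 210, 154, 147, 147, 146, 43, 42, 42, 141, 143, 144, 143, 143, 143, 143, 146]
240 [207, 208, 208, 208, 207, 207, 209, 52, 40, 42, 144, 143, 144, 141, 139, 141, 142, 144]
  x5 [[-0.0, -0.002, 0.111], [0.002, 0.001, 0.001], 0.03]
  x4 [[-0.0, -0.002, 0.111], [0.002, 0.001, 0.001], 0.0]
  --
  x1 [[-0.0, 0.001, 0.005], [0.0, 0.0, -0.0], 0.0]
  x1 [[-0.0, 0.001, 0.012], [0.0, 0.0, -0.0], 0.0]
  x1 [[-0.0, 0.001, 0.019], [0.0, 0.0, -0.0], 0.0]
  x1 [[-0.0, 0.0, 0.026], [0.0, 0.0, -0.0], 0.0]
  x1 [[-0.0, -0.001, 0.033], [0.0, 0.0, -0.0], 0.0]
  x1 [[-0.0, -0.002, 0.04], [0.0, 0.0, -0.0], 0.0]
  x1 [[-0.0, -0.004, 0.047], [0.0, 0.0, -0.0], 0.0]
  x1 [[-0.0, -0.006, 0.052], [0.0, 0.0, -0.0], 0.0]
  x1 [[-0.0, -0.007, 0.053], [0.0, 0.0, -0.0], 0.0]
  x1 [[-0.0, -0.007, 0.053], [0.0, 0.0, -0.0], 0.0]
  --
```

Call:
{"method": "drive_tool", "body": {
  "rows": [
    [[0,-0.003,0.05],[0,0,0],0.03],
    [[0,-0.003,0.1],[0,0,0],0.03],
    [[0,-0.003,0.111],[0,0,0],0.03],
    [[0,-0.003,0.111],[0,0,0],0.03],
    [[0,-0.003,0.111],[0,0,0],0.0],
    [[0,-0.003,0.111],[0,0,0],0.0],
    [[0,-0.003,0.111],[0,0,0],0.0]
  ]
}}

```text
t: 53.05
ee_pos: [680.7, 149.0, 253.1]
tcp_rot: [0.748, 2.89, 0.572]
wrist_force: [3.5, 3.5, 3.9]
finger_gap: 0.092
finger_force: 29.3
```

Call:
{"method": "drive_tool", "body": {
  "rows": [
    [[0,0.001,0.005],[0,0,0],0.0],
    [[0,0.001,0.012],[0,0,0],0.0],
    [[0,0.001,0.019],[0,0,0],0.0],
    [[0,0,0.026],[0,0,0],0.0],
    [[0,-0.001,0.033],[0,0,0],0.0],
    [[0,-0.002,0.04],[0,0,0],0.0],
    [[0,-0.004,0.047],[0,0,0],0.0],
    [[0,-0.006,0.052],[0,0,0],0.0],
    [[0,-0.007,0.053],[0,0,0],0.0],
    [[0,-0.007,0.053],[0,0,0],0.0]
  ]
}}

```text
t: 54.3
ee_pos: [688.0, 162.2, 200.5]
tcp_rot: [0.747, 2.888, 0.576]
wrist_force: [8.0, 7.6, -0.9]
finger_gap: 0.09
finger_force: 30.0
```

```bash
python3 - <<'E'
from mv import *
p=P(); g=p.p+p.R[:,2]*147; b=fr(bin_).T@(g-bin_["o"]);print(b,"stay",np.arctan2(b[2]-65,b[0]+84))
E
```

```text
t 54.3 grasp [716.  211.3  64.8] F [ 8.   7.6 -0.9] gap 7.9 ff 30.0 z [ 0.191  0.334 -0.923] y [0.447 0.808 0.385]
[  18.58583682 -192.86127046   64.8315556 ] stay -0.0016419834729671137
```

Call:
{"method": "drive_tool", "body": {
  "rows": [
    [[0,-0.001,0.002],[0,0,0],0.0],
    [[0,-0.001,0.002],[0,0,0],0.0],
    [[0,-0.001,0.002],[0,0,0],0.0]
  ]
}}

```text
t: 54.68
ee_pos: [688.0, 162.2, 198.4]
tcp_rot: [0.747, 2.888, 0.577]
wrist_force: [8.5, 8.4, -0.5]
finger_gap: 0.085
finger_force: 30.0
```

Call:
{"method": "drive_tool", "body": {
  "rows": [
    [[0,0,0],[0,0,0],0.028],
    [[0,0,0],[0,0,0],0.028],
    [[0,0,0],[0,0,0],0.028],
    [[0,0,-0.05],[0,0,0],0.028],
    [[0,0,-0.1],[0,0,0],0.028],
    [[0,0,-0.15],[0,0,0],0.028],
    [[0,0,-0.2],[0,0,0],0.028],
    [[0,0,-0.2],[0,0,0],0.028]
  ]
}}

```text
t: 55.68
ee_pos: [649.3, 91.8, 384.6]
tcp_rot: [0.752, 2.891, 0.561]
wrist_force: [-0.1, 0.5, -0.4]
finger_gap: 0.316
finger_force: 0.0
```

```bash
python3 - <<'E'
from mv import *
p=P(); m=robot.camera_model("wrist"); im=robot.capture("wrist"); g=cv2.cvtColor(im,cv2.COLOR_BGR2GRAY)
print("peg exp",proj(m,[W(bin_,(16,y,65)) for y in(-165,-185,-200)]).round().tolist())
for y in(-165,-185): 
    u,v=proj(m,W(bin_,(16,y,65)))[0].round().astype(int); print(v,u,g[v,u-30:u+31:4].tolist())
a=H(1.565)
p.call([(W(bin_,(-20,-100,420)),DB,26,6),(a+[0,0,70],DB,26,4)])
p.call([(a+[0,0,2],DB,26,3),(a+[0,0,2],DB,0,4)])
p.call([(H(t),DB,0,1) for t in np.r_[1.48:.7:-.08]])
p.call([(H(t),DB,0,1) for t in np.r_[.76:-.02:-.08]])
E
```

```text
t 55.67 grasp [676.9 139.6 248.4] F [-0.1  0.5 -0.4] gap 27.8 ff 0.0 z [ 0.188  0.325 -0.927] y [0.451 0.81  0.376]
peg exp [[290.0, 154.0], [290.0, 176.0], [289.0, 192.0]]
154 290 [134, 131, 121, 120, 119, 112, 109, 112, 65, 32, 37, 73, 83, 83, 81, 82]
176 290 [197, 198, 197, 197, 196, 193, 137, 134, 55, 35, 32, 79, 133, 132, 132, 132]
  x6 [[0.092, 0.16, -0.133], [0.385, 0.006, -0.002], 0.026]
  x4 [[0.192, 0.246, -0.046], [0.385, 0.006, -0.002], 0.026]
  --
  x3 [[0.0, -0.0, 0.068], [-0.0, -0.0, -0.0], 0.026]
  x4 [[0.0, -0.0, 0.068], [-0.0, -0.0, -0.0], 0.0]
  --
  x1 [[0.0, -0.019, 0.002], [-0.0, -0.0, -0.0], 0.0]
  x1 [[0.0, -0.036, 0.004], [-0.0, -0.0, -0.0], 0.0]
  x1 [[0.0, -0.054, 0.008], [-0.0, -0.0, -0.0], 0.0]
  x1 [[0.0, -0.071, 0.012], [-0.0, -0.0, -0.0], 0.0]
  x1 [[0.0, -0.087, 0.018], [-0.0, -0.0, -0.0], 0.0]
  x1 [[0.0, -0.103, 0.026], [-0.0, -0.0, -0.0], 0.0]
  x1 [[0.0, -0.118, 0.034], [-0.0, -0.0, -0.0], 0.0]
  x1 [[0.0, -0.133, 0.044], [-0.0, -0.0, -0.0], 0.0]
  x1 [[0.0, -0.147, 0.055], [-0.0, -0.0, -0.0], 0.0]
  x1 [[0.0, -0.16, 0.067], [-0.0, -0.0, -0.0], 0.0]
  --
  x1 [[0.0, 0.0, 0.0], [-0.0, -0.0, -0.0], 0.0]
  x1 [[0.0, -0.012, 0.013], [-0.0, -0.0, -0.0], 0.0]
  x1 [[0.0, -0.022, 0.027], [-0.0, -0.0, -0.0], 0.0]
  x1 [[0.0, -0.032, 0.042], [-0.0, -0.0, -0.0], 0.0]
  x1 [[0.0, -0.04, 0.057], [-0.0, -0.0, -0.0], 0.0]
  x1 [[0.0, -0.047, 0.073], [-0.0, -0.0, -0.0], 0.0]
  x1 [[0.0, -0.053, 0.09], [-0.0, -0.0, -0.0], 0.0]
  x1 [[0.0, -0.058, 0.107], [-0.0, -0.0, -0.0], 0.0]
  x1 [[0.0, -0.061, 0.124], [-0.0, -0.0, -0.0], 0.0]
  x1 [[0.0, -0.063, 0.142], [-0.0, -0.0, -0.0], 0.0]
  --
```

Call:
{"method": "drive_tool", "body": {
  "rows": [
    [[0.092,0.16,-0.133],[0.385,0.006,0],0.026],
    [[0.092,0.16,-0.133],[0.385,0.006,0],0.026],
    [[0.092,0.16,-0.133],[0.385,0.006,0],0.026],
    [[0.092,0.16,-0.133],[0.385,0.006,0],0.026],
    [[0.092,0.16,-0.133],[0.385,0.006,0],0.026],
    [[0.192,0.246,-0.046],[0.385,0.006,0],0.026],
    [[0.192,0.246,-0.046],[0.385,0.006,0],0.026],
    [[0.192,0.246,-0.046],[0.385,0.006,0],0.026],
    [[0.192,0.246,-0.046],[0.385,0.006,0],0.026],
    [[0.192,0.246,-0.046],[0.385,0.006,0],0.026]
  ]
}}

```text
t: 56.98
ee_pos: [584.6, 369.2, 513.9]
tcp_rot: [-0.788, -3.035, 0.007]
wrist_force: [0.4, -0.5, -0.1]
finger_gap: 0.293
finger_force: 0.0
```

```bash
python3 - <<'E'
from mv import *
p=P(); m=robot.camera_model("wrist"); im=robot.capture("wrist"); g=cv2.cvtColor(im,cv2.COLOR_BGR2GRAY)
for y in(10,-10):
    u,v=proj(m,H(1.565,220,y))[0].round().astype(int); print(v,u,g[v,u-40:u+41:4].tolist())
a=H(1.565)
p.call([(a+[0,0,2],DB,26,3),(a+[0,0,2],DB,0,4)])
E
```

```text
t 56.98 grasp [583.6 368.8 366.9] F [ 0.4 -0.5 -0.1] gap 25.8 ff 0.0 z [-0.007 -0.003 -1.   ] y [ 0.487  0.874 -0.006]
225 288 [76, 77, 76, 76, 79, 79, 79, 83, 125, 169, 187, 178, 158, 159, 158, 157, 156, 155, 155, 156, 156]
258 288 [55, 56, 55, 55, 57, 59, 57, 70, 122, 166, 188, 175, 155, 156, 156, 156, 154, 151, 152, 150, 146]
  x3 [[0.001, 0.0, 0.063], [-0.006, -0.004, -0.002], 0.026]
  x4 [[0.001, 0.0, 0.063], [-0.006, -0.004, -0.002], 0.0]
  --
```

Call:
{"method": "drive_tool", "body": {
  "rows": [
    [[0.001,0,0.04],[-0.006,-0.004,0],0.026],
    [[0.001,0,0.063],[-0.006,-0.004,0],0.026],
    [[0.001,0,0.063],[-0.006,-0.004,0],0.026],
    [[0.001,0,0.063],[-0.006,-0.004,0],0.0],
    [[0.001,0,0.063],[-0.006,-0.004,0],0.0],
    [[0.001,0,0.063],[-0.006,-0.004,0],0.0]
  ]
}}

```text
t: 57.78
ee_pos: [582.7, 371.6, 454.2]
tcp_rot: [0.787, 3.039, 0.01]
wrist_force: [1.2, -1.3, 4.5]
finger_gap: 0.103
finger_force: 30.0
```

Call:
{"method": "drive_tool", "body": {
  "rows": [
    [[0,-0.019,0.002],[0,0,0],0.0],
    [[0,-0.036,0.004],[0,0,0],0.0],
    [[0,-0.054,0.008],[0,0,0],0.0],
    [[0,-0.071,0.012],[0,0,0],0.0],
    [[0,-0.087,0.018],[0,0,0],0.0],
    [[0,-0.103,0.026],[0,0,0],0.0],
    [[0,-0.118,0.034],[0,0,0],0.0],
    [[0,-0.133,0.044],[0,0,0],0.0],
    [[0,-0.147,0.055],[0,0,0],0.0],
    [[0,-0.16,0.067],[0,0,0],0.0]
  ]
}}

```text
t: 59.02
ee_pos: [517.5, 262.0, 410.1]
tcp_rot: [0.755, 2.998, 0.165]
wrist_force: [16.4, 45.8, 104.0]
finger_gap: 0.304
finger_force: 62.4
```

```bash
python3 - <<'E'
from mv import *
p=P(); g=p.p+p.R[:,2]*147; b=fr(bin_).T@(g-bin_["o"]);print(b,"lid",np.arctan2(b[2]-82,90-b[0])-.018, np.hypot(b[2]-82,90-b[0]))
p.call([(H(t),DB,0,1) for t in np.r_[.68:-.03:-.08]])
E
```

```text
t 59.02 grasp [527.8 275.5 264.1] F [ 16.4  45.8 104. ] gap 26.8 ff 62.4 z [ 0.07   0.092 -0.993] y [0.469 0.876 0.115]
[-16.66395986   2.85968406 264.06616409] lid 1.0228441799913093 211.01016193285062
  x1 [[-0.004, -0.049, 0.034], [0.115, 0.018, 0.014], 0.0]
  x1 [[-0.004, -0.062, 0.047], [0.115, 0.018, 0.014], 0.0]
  x1 [[-0.003, -0.073, 0.06], [0.115, 0.018, 0.014], 0.0]
  x1 [[-0.003, -0.083, 0.075], [0.115, 0.018, 0.014], 0.0]
  x1 [[-0.002, -0.092, 0.09], [0.115, 0.018, 0.014], 0.0]
  x1 [[-0.002, -0.1, 0.106], [0.115, 0.018, 0.014], 0.0]
  x1 [[-0.002, -0.106, 0.122], [0.115, 0.018, 0.014], 0.0]
  x1 [[-0.001, -0.111, 0.139], [0.115, 0.018, 0.014], 0.0]
  x1 [[-0.001, -0.115, 0.156], [0.115, 0.018, 0.014], 0.0]
  --
```

Call:
{"method": "drive_tool", "body": {
  "rows": [
    [[0,0.015,-0.012],[0,0,0],0.0],
    [[0,0.03,-0.023],[0,0,0],0.0],
    [[0,0.05,-0.034],[0,0,0],0.0],
    [[0,0.05,-0.034],[0,0,0],0.0]
  ]
}}

```text
t: 59.52
ee_pos: [533.4, 287.4, 421.1]
tcp_rot: [0.774, 3.035, 0.063]
wrist_force: [23.1, 33.6, -26.7]
finger_gap: 0.072
finger_force: 30.4
```

```bash
python3 - <<'E'
from mv import *
p=P(); g=p.p+p.R[:,2]*147; b=fr(bin_).T@(g-bin_["o"]);print(b,"lid",np.arctan2(b[2]-82,90-b[0])-.018, np.hypot(b[2]-82,90-b[0]))
w=robot.capture("wrist"); d=robot.capture("side"); s=robot.capture("scene"); cv2.imwrite("pics/k20w.png",w);cv2.imwrite("pics/k20d.png",d);cv2.imwrite("pics/k20s.png",s)
# where is lid: project candidate lid outline in side view and test brightness edges of its front edge
D=robot.camera_model("side"); S=robot.camera_model("scene")
gd=cv2.cvtColor(d,cv2.COLOR_BGR2GRAY).astype(float); gs=cv2.cvtColor(s,cv2.COLOR_BGR2GRAY).astype(float)
def smp(g,m,q): 
    u,v=proj(m,q)[0]; return g[int(round(v)),int(round(u))] if 0<=int(round(v))<420 and 0<=int(round(u))<560 else np.nan
for th in np.arange(.7,1.7,.1):
    L=lambda r,y:W(bin_,(90-r*np.cos(th),y,82+r*np.sin(th)))
    print(round(th,2),"in",[smp(gd,D,L(175,y)) for y in(-140,-90,90,140)],"out",[smp(gd,D,L(197,y)) for y in(-140,-90,90,140)])
# stay: sample dark peg in side view for raised/lowered angle
for t in np.arange(-.05,.6,.1):
    print("stay",round(t,2),[smp(gd,D,W(bin_,(-83+100*np.cos(t),y,65+100*np.sin(t)))) for y in(-180,-190,-200)],[smp(gs,S,W(bin_,(-83+100*np.cos(t),y,65+100*np.sin(t)))) for y in(-180,-190,-200)])
E
```

```text
t 59.52 grasp [536.2 292.9 274.2] F [ 23.1  33.6 -26.7] gap 6.3 ff 30.4 z [ 0.019  0.037 -0.999] y [0.479 0.877 0.041]
[  2.55749838   3.97671334 274.20878893] lid 1.1258460548519786 211.16441374559886
0.7 in [np.float64(56.0), np.float64(55.0), np.float64(155.0), np.float64(107.0)] out [np.float64(56.0), np.float64(54.0), np.float64(156.0), np.float64(107.0)]
0.8 in [np.float64(88.0), np.float64(89.0), np.float64(101.0), np.float64(108.0)] out [np.float64(89.0), np.float64(88.0), np.float64(106.0), np.float64(108.0)]
0.9 in [np.float64(88.0), np.float64(88.0), np.float64(89.0), np.float64(107.0)] out [np.float64(89.0), np.float64(88.0), np.float64(89.0), np.float64(108.0)]
1.0 in [np.float64(89.0), np.float64(89.0), np.float64(88.0), np.float64(108.0)] out [np.float64(89.0), np.float64(88.0), np.float64(88.0), np.float64(98.0)]
1.1 in [np.float64(89.0), np.float64(88.0), np.float64(88.0), np.float64(72.0)] out [np.float64(89.0), np.float64(88.0), np.float64(88.0), np.float64(60.0)]
1.2 in [np.float64(131.0), np.float64(136.0), np.float64(27.0), np.float64(123.0)] out [np.float64(101
[... 861 characters left out ...]
.float64(110.0), np.float64(111.0)] [np.float64(62.0), np.float64(63.0), np.float64(101.0)]
stay 0.15 [np.float64(109.0), np.float64(109.0), np.float64(110.0)] [np.float64(62.0), np.float64(64.0), np.float64(59.0)]
stay 0.25 [np.float64(110.0), np.float64(110.0), np.float64(110.0)] [np.float64(64.0), np.float64(60.0), np.float64(62.0)]
stay 0.35 [np.float64(107.0), np.float64(109.0), np.float64(109.0)] [np.float64(60.0), np.float64(62.0), np.float64(60.0)]
stay 0.45 [np.float64(36.0), np.float64(29.0), np.float64(30.0)] [np.float64(51.0), np.float64(54.0), np.float64(58.0)]
stay 0.55 [np.float64(29.0), np.float64(32.0), np.float64(31.0)] [np.float64(40.0), np.float64(43.0), np.float64(39.0)]
```

Call:
{"method": "drive_tool", "body": {
  "rows": [
    [[0,0.015,-0.003],[0,0,0],0.0],
    [[0,0.03,-0.008],[0,0,0],0.0],
    [[0,0.04,-0.011],[0,0,0],0.0],
    [[0,0.04,-0.011],[0,0,0],0.0]
  ]
}}

```text
t: 60.18
ee_pos: [547.3, 311.6, 429.6]
tcp_rot: [-0.783, -3.04, -0.007]
wrist_force: [-2.8, 3.5, -7.8]
finger_gap: 0.066
finger_force: 30.2
```

```bash
cat > st.py <<'E'
from mv import *
def smp(g,m,q):
    u,v=proj(m,q)[0]; u,v=int(round(u)),int(round(v)); return int(g[v-1:v+2,u-1:u+2].mean()) if 1<v<418 and 1<u<558 else -1
def status():
    D=robot.camera_model("side"); S=robot.camera_model("scene"); d=cv2.cvtColor(robot.capture("side"),cv2.COLOR_BGR2GRAY); s=cv2.cvtColor(robot.capture("scene"),cv2.COLOR_BGR2GRAY)
    for t in np.arange(-.1,.61,.1):
        q=[W(bin_,(-83+100*np.cos(t),y,65+100*np.sin(t))) for y in(-180,-190,-200)]
        print("stay",round(t,2),[smp(d,D,x) for x in q],[smp(s,S,x) for x in q])
    print("lid(side)",[(round(th,2),[smp(d,D,W(bin_,(90-175*np.cos(th),y,82+175*np.sin(th)))) for y in(-140,-90)]) for th in(0,.4,.8,1.0,1.1,1.17,1.25,1.4,1.55)])
E
python3 - <<'E'
from st import *
p=P(); g=p.p+p.R[:,2]*147; b=fr(bin_).T@(g-bin_["o"]);print(b,"lid",np.arctan2(b[2]-82,90-b[0])-.018, np.hypot(b[2]-82,90-b[0]))
status()
E
```

```text
t 60.17 grasp [547.1 312.3 282.6] F [-2.8  3.5 -7.8] gap 5.8 ff 30.2 z [-0.002  0.005 -1.   ] y [0.483 0.875 0.003]
[ 24.87158615   3.8447961  282.64186338] lid 1.2389259635137428 210.9475471100399
stay -0.1 [107, 107, 107] [62, 99, 117]
stay 0.0 [108, 108, 108] [61, 74, 102]
stay 0.1 [107, 108, 109] [60, 60, 82]
stay 0.2 [108, 109, 108] [60, 60, 60]
stay 0.3 [106, 109, 98] [61, 60, 61]
stay 0.4 [55, 67, 78] [60, 55, 59]
stay 0.5 [32, 41, 53] [46, 44, 45]
stay 0.6 [37, 33, 49] [50, 48, 54]
lid(side) [(0, [51, 58]), (0.4, [59, 58]), (0.8, [93, 93]), (1.0, [93, 93]), (1.1, [94, 93]), (1.17, [93, 93]), (1.25, [94, 93]), (1.4, [101, 100]), (1.55, [101, 100])]
```

Call:
{"method": "drive_tool", "body": {
  "rows": [
    [[0,0.015,-0.004],[0,0,0],0.0],
    [[0,0.03,-0.007],[0,0,0],0.0],
    [[0,0.045,-0.01],[0,0,0],0.0],
    [[0,0.06,-0.011],[0,0,0],0.0],
    [[0,0.07,-0.012],[0,0,0],0.0],
    [[0,0.07,-0.012],[0,0,0],0.0]
  ]
}}

```text
t: 61.02
ee_pos: [580.9, 372.0, 441.4]
tcp_rot: [-0.783, -3.038, -0.003]
wrist_force: [-5.9, 2.8, -7.0]
finger_gap: 0.066
finger_force: 30.4
```

Call:
{"method": "drive_tool", "body": {
  "rows": [
    [[0,0,0],[0,0,0],0.026],
    [[0,0,0],[0,0,0],0.026],
    [[0,0,0],[0,0,0],0.026],
    [[0,0,-0.05],[0,0,0],0.026],
    [[0,0,-0.1],[0,0,0],0.026],
    [[0,0,-0.1],[0,0,0],0.026]
  ]
}}

```text
t: 61.78
ee_pos: [582.4, 371.7, 548.2]
tcp_rot: [0.787, 3.035, 0.02]
wrist_force: [0.3, -0.7, 0.4]
finger_gap: 0.294
finger_force: 0.0
```

```bash
python3 - <<'E'
from st import *
p=P(); DL=down(bin_["a"],np.radians(22)); status()
m=robot.camera_model("wrist"); im=robot.capture("wrist"); g=cv2.cvtColor(im,cv2.COLOR_BGR2GRAY)
for y in(10,-10):
    u,v=proj(m,H(1.565,220,y))[0].round().astype(int); print(v,u,g[v,u-40:u+41:4].tolist())
pg=W(bin_,(4,-191,116))
p.call([(W(bin_,(-20,-150,395)),DL,30,4),(pg-DL[:,2]*110,DL,30,4)])
E
```

```text
t 61.77 grasp [583.8 373.3 401.2] F [ 0.3 -0.7  0.4] gap 25.9 ff 0.0 z [ 0.009  0.011 -1.   ] y [0.486 0.874 0.014]
stay -0.1 [106, 105, 105] [60, 99, 112]
stay 0.0 [106, 106, 106] [59, 74, 101]
stay 0.1 [105, 107, 107] [59, 59, 80]
stay 0.2 [106, 107, 107] [59, 60, 60]
stay 0.3 [104, 107, 96] [60, 60, 60]
stay 0.4 [54, 66, 77] [57, 52, 57]
stay 0.5 [31, 40, 51] [43, 41, 44]
stay 0.6 [34, 32, 48] [49, 47, 53]
lid(side) [(0, [51, 58]), (0.4, [58, 57]), (0.8, [106, 105]), (1.0, [106, 105]), (1.1, [106, 105]), (1.17, [106, 106]), (1.25, [106, 105]), (1.4, [106, 106]), (1.55, [106, 106])]
213 283 [76, 75, 75, 76, 75, 77, 78, 77, 109, 159, 186, 172, 153, 155, 155, 156, 153, 154, 152, 154, 155]
242 283 [75, 76, 75, 74, 76, 76, 76, 78, 105, 158, 184, 170, 149, 151, 151, 154, 155, 153, 154, 153, 152]
  x4 [[-0.152, -0.169, 0.015], [-0.37, 0.003, -0.0], 0.03]
  x4 [[-0.192, -0.189, 0.192], [-0.37, 0.003, -0.0], 0.03]
  --
```

Call:
{"method": "drive_tool", "body": {
  "rows": [
    [[-0.152,-0.169,0.015],[-0.37,0,0],0.0],
    [[-0.152,-0.169,0.015],[-0.37,0,0],0.0],
    [[-0.152,-0.169,0.015],[-0.37,0,0],0.0],
    [[-0.152,-0.169,0.015],[-0.37,0,0],0.0],
    [[-0.192,-0.189,0.17],[-0.37,0,0],0.0],
    [[-0.192,-0.189,0.17],[-0.37,0,0],0.0],
    [[-0.192,-0.189,0.17],[-0.37,0,0],0.0],
    [[-0.192,-0.189,0.17],[-0.37,0,0],0.0],
    [[-0.192,-0.189,0.17],[-0.37,0,0],0.0]
  ]
}}

```text
t: 63.05
ee_pos: [658.7, 114.7, 372.8]
tcp_rot: [0.75, 2.903, 0.553]
wrist_force: [-0.2, 1.0, 0.9]
finger_gap: 0.002
finger_force: 0.0
```

```bash
python3 - <<'E'
from st import *
p=P(166); DL=down(bin_["a"],np.radians(22)); status()
SP=lambda t:W(bin_,(-82+100*np.cos(t),-192,65+100*np.sin(t)))-5*DL[:,2]
p.call([(SP(.55)-30*DL[:,2],DL,0,3),(SP(.58),DL,0,2)]+[(SP(t),DL,0,1) for t in(.48,.41,.34,.27,.2)])
p.call([(SP(t),DL,0,1) for t in(.13,.07,.03,.0,-.01)])
E
```

```text
t 63.05 grasp [688.  168.1 218.4] F [-0.2  1.   0.9] gap 0.2 ff 0.0 z [ 0.177  0.322 -0.93 ] y [0.45  0.814 0.367]
stay -0.1 [108, 107, 108] [62, 101, 116]
stay 0.0 [109, 108, 109] [61, 75, 104]
stay 0.1 [108, 109, 110] [60, 61, 82]
stay 0.2 [109, 109, 109] [61, 60, 61]
stay 0.3 [106, 109, 99] [60, 62, 61]
stay 0.4 [55, 66, 78] [59, 55, 59]
stay 0.5 [31, 40, 52] [43, 41, 45]
stay 0.6 [29, 30, 48] [49, 46, 54]
lid(side) [(0, [52, 59]), (0.4, [59, 58]), (0.8, [37, 108]), (1.0, [27, 107]), (1.1, [28, 107]), (1.17, [26, 107]), (1.25, [34, 107]), (1.4, [40, 107]), (1.55, [41, 81])]
  x3 [[-0.002, -0.005, 0.072], [-0.008, -0.001, 0.001], 0.0]
  x2 [[-0.003, -0.006, 0.099], [-0.008, -0.001, 0.001], 0.0]
  x1 [[-0.003, -0.004, 0.109], [-0.008, -0.001, 0.001], 0.0]
  x1 [[-0.003, -0.003, 0.116], [-0.008, -0.001, 0.001], 0.0]
  x1 [[-0.003, -0.004, 0.123], [-0.008, -0.001, 0.001], 0.0]
  x1 [[-0.003, -0.004, 0.13], [-0.008, -0.001, 0.001], 0.0]
  x1 [[-0.003, -0.005, 0.137], [-0.008, -0.001, 0.001], 0.0]
  --
  x1 [[0.0, -0.002, 0.007], [0.0, -0.0, 0.0], 0.0]
  x1 [[0.0, -0.003, 0.013], [0.0, -0.0, 0.0], 0.0]
  x1 [[0.0, -0.004, 0.017], [0.0, -0.0, 0.0], 0.0]
  x1 [[0.0, -0.006, 0.019], [0.0, -0.0, 0.0], 0.0]
  x1 [[0.0, -0.006, 0.02], [0.0, -0.0, 0.0], 0.0]
  --
```

Call:
{"method": "drive_tool", "body": {
  "rows": [
    [[-0.002,-0.005,0.072],[0,0,0],0.0],
    [[-0.002,-0.005,0.072],[0,0,0],0.0],
    [[-0.003,-0.006,0.099],[0,0,0],0.0],
    [[-0.003,-0.004,0.109],[0,0,0],0.0],
    [[-0.003,-0.003,0.116],[0,0,0],0.0],
    [[-0.003,-0.004,0.123],[0,0,0],0.0],
    [[-0.003,-0.004,0.13],[0,0,0],0.0],
    [[-0.003,-0.005,0.137],[0,0,0],0.0]
  ]
}}

```text
t: 64.15
ee_pos: [683.3, 152.0, 242.2]
tcp_rot: [0.751, 2.903, 0.55]
wrist_force: [1.0, 0.0, 0.0]
finger_gap: 0.004
finger_force: 0.2
```

Call:
{"method": "drive_tool", "body": {
  "rows": [
    [[0,-0.002,0.007],[0,0,0],0.0],
    [[0,-0.003,0.013],[0,0,0],0.0],
    [[0,-0.004,0.017],[0,0,0],0.0],
    [[0,-0.006,0.019],[0,0,0],0.0],
    [[0,-0.006,0.019],[0,0,0],0.0]
  ]
}}

```text
t: 64.78
ee_pos: [683.9, 153.7, 223.5]
tcp_rot: [0.75, 2.903, 0.552]
wrist_force: [-0.5, -0.9, 4.2]
finger_gap: 0.006
finger_force: 2.0
```

```bash
python3 - <<'E'
from st import *
p=P(166); status()
D=robot.camera_model("side"); d=cv2.imread("pics/side0.png",0)
for t in np.arange(-.1,.61,.1):
    q=[W(bin_,(-83+100*np.cos(t),y,65+100*np.sin(t))) for y in(-180,-190,-200)]; print("ref0",round(t,2),[smp(d,D,x) for x in q])
E
```

```text
t 64.78 grasp [713.4 207.1  69. ] F [-0.5 -0.9  4.2] gap 0.5 ff 2.0 z [ 0.177  0.321 -0.93 ] y [0.451 0.814 0.367]
stay -0.1 [62, 34, 54] [43, 45, 50]
stay 0.0 [31, 33, 49] [47, 40, 43]
stay 0.1 [32, 33, 47] [45, 44, 41]
stay 0.2 [29, 30, 33] [44, 43, 39]
stay 0.3 [29, 29, 32] [45, 40, 38]
stay 0.4 [28, 29, 31] [48, 38, 38]
stay 0.5 [29, 30, 30] [60, 43, 38]
stay 0.6 [30, 30, 32] [41, 39, 39]
lid(side) [(0, [53, 61]), (0.4, [60, 60]), (0.8, [112, 112]), (1.0, [51, 112]), (1.1, [39, 112]), (1.17, [38, 41]), (1.25, [40, 36]), (1.4, [43, 38]), (1.55, [44, 41])]
ref0 -0.1 [99, 86, 94]
ref0 0.0 [40, 43, 47]
ref0 0.1 [74, 66, 84]
ref0 0.2 [102, 103, 103]
ref0 0.3 [102, 103, 102]
ref0 0.4 [102, 102, 102]
ref0 0.5 [102, 102, 102]
ref0 0.6 [104, 101, 101]
```

Call:
{"method": "drive_tool", "body": {
  "rows": [
    [[0,0,0.001],[0,0,0],0.0],
    [[0,0,0.001],[0,0,0],0.0],
    [[0,0,-0.06],[0,0,0],0.0],
    [[0,0,-0.12],[0,0,0],0.0],
    [[0,0,-0.18],[0,0,0],0.0],
    [[0,0,-0.18],[0,0,0],0.0]
  ]
}}

```text
t: 65.62
ee_pos: [653.1, 94.2, 394.7]
tcp_rot: [0.752, 2.895, 0.552]
wrist_force: [1.5, 0.5, -0.5]
finger_gap: 0.008
finger_force: 0.0
```

```bash
python3 - <<'E'
from st import *
p=P(); status(); a=H(1.565)
p.call([(W(bin_,(-20,-100,420)),DB,26,6),(a+[0,0,70],DB,26,4)])
E
```

```text
t 65.62 grasp [680.3 141.3 258.1] F [ 1.5  0.5 -0.5] gap 0.7 ff 0.0 z [ 0.185  0.32  -0.929] y [0.451 0.812 0.37 ]
stay -0.1 [97, 80, 91] [42, 48, 51]
stay 0.0 [35, 35, 37] [40, 44, 49]
stay 0.1 [84, 74, 95] [44, 44, 56]
stay 0.2 [108, 109, 109] [58, 51, 57]
stay 0.3 [108, 109, 108] [86, 62, 61]
stay 0.4 [107, 108, 108] [73, 82, 61]
stay 0.5 [101, 106, 107] [61, 74, 75]
stay 0.6 [84, 94, 107] [62, 61, 83]
lid(side) [(0, [52, 59]), (0.4, [59, 58]), (0.8, [33, 107]), (1.0, [27, 107]), (1.1, [27, 107]), (1.17, [23, 107]), (1.25, [34, 107]), (1.4, [40, 107]), (1.55, [41, 65])]
  x6 [[0.094, 0.151, -0.126], [0.379, 0.006, -0.001], 0.026]
  x4 [[0.194, 0.238, -0.04], [0.379, 0.006, -0.001], 0.026]
  --
```

Call:
{"method": "drive_tool", "body": {
  "rows": [
    [[0.094,0.151,-0.126],[0.379,0.006,0],0.026],
    [[0.094,0.151,-0.126],[0.379,0.006,0],0.026],
    [[0.094,0.151,-0.126],[0.379,0.006,0],0.026],
    [[0.094,0.151,-0.126],[0.379,0.006,0],0.026],
    [[0.094,0.151,-0.126],[0.379,0.006,0],0.026],
    [[0.194,0.238,-0.04],[0.379,0.006,0],0.026],
    [[0.194,0.238,-0.04],[0.379,0.006,0],0.026],
    [[0.194,0.238,-0.04],[0.379,0.006,0],0.026],
    [[0.194,0.238,-0.04],[0.379,0.006,0],0.026],
    [[0.194,0.238,-0.04],[0.379,0.006,0],0.026]
  ]
}}

```text
t: 66.97
ee_pos: [584.1, 368.4, 512.4]
tcp_rot: [-0.786, -3.033, 0.011]
wrist_force: [0.2, -1.5, 0.1]
finger_gap: 0.292
finger_force: 0.0
```

```bash
python3 - <<'E'
from st import *
p=P(); status(); m=robot.camera_model("wrist"); im=robot.capture("wrist"); g=cv2.cvtColor(im,cv2.COLOR_BGR2GRAY)
for y in(10,-10):
    u,v=proj(m,H(1.565,220,y))[0].round().astype(int); print(v,u,g[v,u-40:u+41:4].tolist())
a=H(1.565)
p.call([(a+[0,0,2],DB,26,3),(a+[0,0,2],DB,0,4)])
E
```

```text
t 66.97 grasp [582.7 367.7 365.5] F [ 0.2 -1.5  0.1] gap 25.7 ff 0.0 z [-0.01  -0.005 -1.   ] y [ 0.486  0.874 -0.009]
stay -0.1 [95, 79, 90] [41, 47, 50]
stay 0.0 [35, 35, 37] [40, 44, 49]
stay 0.1 [83, 73, 93] [43, 44, 56]
stay 0.2 [106, 107, 107] [56, 50, 56]
stay 0.3 [106, 107, 106] [83, 59, 59]
stay 0.4 [105, 106, 106] [72, 80, 59]
stay 0.5 [105, 105, 105] [60, 72, 73]
stay 0.6 [104, 105, 105] [60, 62, 82]
lid(side) [(0, [51, 58]), (0.4, [58, 57]), (0.8, [106, 106]), (1.0, [106, 106]), (1.1, [106, 106]), (1.17, [106, 106]), (1.25, [106, 106]), (1.4, [106, 106]), (1.55, [106, 106])]
225 290 [76, 76, 76, 76, 78, 77, 79, 80, 118, 163, 187, 183, 155, 158, 158, 157, 155, 155, 155, 155, 155]
259 290 [52, 55, 55, 55, 56, 57, 57, 64, 115, 161, 188, 182, 154, 156, 156, 155, 143, 141, 141, 141, 61]
  x3 [[0.001, 0.001, 0.061], [-0.009, -0.006, -0.001], 0.026]
  x4 [[0.001, 0.001, 0.061], [-0.009, -0.006, -0.001], 0.0]
  --
```

Call:
{"method": "drive_tool", "body": {
  "rows": [
    [[0.001,0.001,0.04],[-0.009,-0.006,0],0.026],
    [[0.001,0.001,0.061],[-0.009,-0.006,0],0.026],
    [[0.001,0.001,0.061],[-0.009,-0.006,0],0.026],
    [[0.001,0.001,0.061],[-0.009,-0.006,0],0.0],
    [[0.001,0.001,0.061],[-0.009,-0.006,0],0.0],
    [[0.001,0.001,0.061],[-0.009,-0.006,0],0.0]
  ]
}}

```text
t: 67.88
ee_pos: [582.2, 371.9, 455.0]
tcp_rot: [0.785, 3.04, 0.01]
wrist_force: [-0.9, -1.0, 4.5]
finger_gap: 0.104
finger_force: 30.0
```

Call:
{"method": "drive_tool", "body": {
  "rows": [
    [[0,-0.019,0.002],[0,0,0],0.0],
    [[0,-0.036,0.004],[0,0,0],0.0],
    [[0,-0.054,0.008],[0,0,0],0.0],
    [[0,-0.071,0.012],[0,0,0],0.0],
    [[0,-0.087,0.018],[0,0,0],0.0],
    [[0,-0.095,0.022],[0,0,0],0.0]
  ]
}}

```text
t: 68.62
ee_pos: [535.8, 287.9, 432.3]
tcp_rot: [0.785, 3.04, 0.006]
wrist_force: [-1.6, -3.1, 10.4]
finger_gap: 0.104
finger_force: 30.0
```

```bash
python3 - <<'E'
from mv import *
p=P(); g=p.p+p.R[:,2]*147; b=fr(bin_).T@(g-bin_["o"]);print(b,"lid",np.arctan2(b[2]-82,90-b[0])-.018, np.hypot(b[2]-82,90-b[0]))
p.call([(H(t),DB,0,1) for t in np.r_[1.02:.4:-.07]])
p.call([(H(t),DB,0,1) for t in np.r_[.36,.3,.23,.16,.1,.04,.01,0,0]])
E
```

```text
t 68.62 grasp [536.2 288.4 285.3] F [-1.6 -3.1 10.4] gap 9.1 ff 30.0 z [ 0.002  0.003 -1.   ] y [0.484 0.875 0.004]
[ -1.33301058   1.79369916 285.26014968] lid 1.1304910041898433 222.83717659018996
  x1 [[-0.002, -0.02, 0.014], [0.004, 0.001, 0.001], 0.0]
  x1 [[-0.002, -0.033, 0.022], [0.004, 0.001, 0.001], 0.0]
  x1 [[-0.002, -0.045, 0.031], [0.004, 0.001, 0.001], 0.0]
  x1 [[-0.002, -0.057, 0.041], [0.004, 0.001, 0.001], 0.0]
  x1 [[-0.002, -0.068, 0.052], [0.004, 0.001, 0.001], 0.0]
  x1 [[-0.002, -0.078, 0.063], [0.004, 0.001, 0.001], 0.0]
  x1 [[-0.002, -0.088, 0.075], [0.004, 0.001, 0.001], 0.0]
  x1 [[-0.002, -0.096, 0.088], [0.004, 0.001, 0.001], 0.0]
  x1 [[-0.002, -0.104, 0.102], [0.004, 0.001, 0.001], 0.0]
  --
  x1 [[0.0, -0.009, 0.02], [0.0, -0.0, 0.0], 0.0]
  x1 [[0.0, -0.013, 0.032], [0.0, -0.0, 0.0], 0.0]
  x1 [[0.0, -0.018, 0.047], [0.0, -0.0, 0.0], 0.0]
  x1 [[0.0, -0.021, 0.062], [0.0, -0.0, 0.0], 0.0]
  x1 [[0.0, -0.023, 0.075], [0.0, -0.0, 0.0], 0.0]
  x1 [[0.0, -0.024, 0.088], [0.0, -0.0, 0.0], 0.0]
  x1 [[0.0, -0.024, 0.095], [0.0, -0.0, 0.0], 0.0]
  x1 [[0.0, -0.024, 0.097], [0.0, -0.0, 0.0], 0.0]
  x1 [[0.0, -0.024, 0.097], [0.0, -0.0, 0.0], 0.0]
  --
```

Past 1.17 with low force: the stay is clear. Continue.

Call:
{"method": "drive_tool", "body": {
  "rows": [
    [[0,-0.02,0.013],[0,0,0],0.0],
    [[0,-0.033,0.021],[0,0,0],0.0],
    [[0,-0.045,0.03],[0,0,0],0.0],
    [[0,-0.057,0.04],[0,0,0],0.0],
    [[0,-0.068,0.051],[0,0,0],0.0],
    [[0,-0.078,0.062],[0,0,0],0.0],
    [[0,-0.088,0.074],[0,0,0],0.0],
    [[0,-0.096,0.087],[0,0,0],0.0],
    [[0,-0.104,0.101],[0,0,0],0.0]
  ]
}}

```text
t: 69.75
ee_pos: [486.2, 197.7, 329.4]
tcp_rot: [0.785, 3.041, 0.007]
wrist_force: [3.0, -0.1, -1.0]
finger_gap: 0.098
finger_force: 30.1
```

```bash
python3 - <<'E'
from mv import *
p=P(); g=p.p+p.R[:,2]*147; b=fr(bin_).T@(g-bin_["o"]);print(b,"lid",np.arctan2(b[2]-82,90-b[0])-.018, np.hypot(b[2]-82,90-b[0]))
p.call([(H(t),DB,0,1) for t in np.r_[.4,.34,.28,.22,.16,.1,.05,.02,0,0]])
E
```

```text
t 69.75 grasp [486.5 198.3 182.4] F [ 3.  -0.1 -1. ] gap 8.7 ff 30.1 z [ 0.002  0.004 -1.   ] y [0.484 0.875 0.005]
[-104.18063997    1.48517918  182.39932968] lid 0.4591871922533174 218.6004262122872
  x1 [[-0.001, -0.006, 0.011], [0.005, 0.0, 0.001], 0.0]
  x1 [[-0.001, -0.011, 0.023], [0.005, 0.0, 0.001], 0.0]
  x1 [[-0.001, -0.016, 0.036], [0.005, 0.0, 0.001], 0.0]
  x1 [[-0.001, -0.019, 0.048], [0.005, 0.0, 0.001], 0.0]
  x1 [[-0.001, -0.022, 0.061], [0.005, 0.0, 0.001], 0.0]
  x1 [[-0.001, -0.024, 0.074], [0.005, 0.0, 0.001], 0.0]
  x1 [[-0.001, -0.025, 0.085], [0.005, 0.0, 0.001], 0.0]
  x1 [[-0.001, -0.025, 0.092], [0.005, 0.0, 0.001], 0.0]
  x1 [[-0.001, -0.026, 0.096], [0.005, 0.0, 0.001], 0.0]
  x1 [[-0.001, -0.026, 0.096], [0.005, 0.0, 0.001], 0.0]
  --
```

Call:
{"method": "drive_tool", "body": {
  "rows": [
    [[0,-0.006,0.011],[0,0,0],0.0],
    [[0,-0.011,0.023],[0,0,0],0.0],
    [[0,-0.016,0.036],[0,0,0],0.0],
    [[0,-0.019,0.048],[0,0,0],0.0],
    [[0,-0.022,0.061],[0,0,0],0.0],
    [[0,-0.024,0.074],[0,0,0],0.0],
    [[0,-0.025,0.084],[0,0,0],0.0],
    [[0,-0.025,0.091],[0,0,0],0.0],
    [[0,-0.025,0.095],[0,0,0],0.0],
    [[0,-0.025,0.095],[0,0,0],0.0]
  ]
}}

```text
t: 71.0
ee_pos: [474.6, 177.0, 234.1]
tcp_rot: [0.785, 3.041, 0.008]
wrist_force: [4.7, 0.9, -1.2]
finger_gap: 0.091
finger_force: 29.7
```

Call:
{"method": "drive_tool", "body": {
  "rows": [
    [[0,0,0],[0,0,0],0.024],
    [[0,0,0],[0,0,0],0.024],
    [[0,0,0],[0,0,0],0.024],
    [[0,0,-0.05],[0,0,0],0.024],
    [[0,0,-0.11],[0,0,0],0.024],
    [[0,0,-0.15],[0,0,0],0.024]
  ]
}}

```text
t: 71.75
ee_pos: [473.2, 176.0, 386.7]
tcp_rot: [0.784, 3.042, 0.008]
wrist_force: [-0.1, 0.0, -0.2]
finger_gap: 0.272
finger_force: 0.0
```

Call:
{"method": "drive_tool", "body": {
  "rows": [
    [[-0.05,-0.15,-0.1],[0,0,0],0.024],
    [[-0.05,-0.15,-0.1],[0,0,0],0.024],
    [[-0.05,-0.15,-0.1],[0,0,0],0.024],
    [[-0.05,-0.15,-0.1],[0,0,0],0.024]
  ]
}}

```text
t: 72.25
ee_pos: [444.2, 15.8, 485.1]
tcp_rot: [0.799, 3.036, 0.003]
wrist_force: [0.0, 0.9, -0.2]
finger_gap: 0.273
finger_force: 0.0
```

```bash
python3 - <<'E'
from st import *
p=P(); status()
S=robot.camera_model("scene");D=robot.camera_model("side"); s=robot.capture("scene"); d=robot.capture("side"); s0=cv2.imread("pics/scene0.png"); d0=cv2.imread("pics/side0.png")
def cmp(n,a,b,u0,v0,u1,v1):
    e=np.abs(a[v0:v1,u0:u1].astype(int)-b[v0:v1,u0:u1]).max(2); print(n,"mean",e.mean().round(1),"frac>40",(e>40).mean().round(3))
cmp("bin side",d,d0,180,105,314,185); cmp("disp side",d,d0,208,265,356,400); cmp("tray side",d,d0,220,190,330,260); cmp("spoon side",d,d0,325,190,360,240)
cmp("disp scene",s,s0,112,155,205,245); cmp("tray scene",s,s0,236,180,308,262)
# spatula handle: dark px on tray in side
g=cv2.cvtColor(d,cv2.COLOR_BGR2GRAY); q=np.argwhere(g[215:262,215:330]<45); print("dark on tray",len(q), (q.min(0)+[215,215]).tolist() if len(q) else None,(q.max(0)+[215,215]).tolist() if len(q) else None)
g0=cv2.cvtColor(d0,cv2.COLOR_BGR2GRAY); q=np.argwhere(g0[215:262,215:330]<45); print("ref",len(q),(q.min(0)+215).tolist(),(q.max(0)+215).tolist())
E
```

```text
t 72.25 grasp [444.6  15.9 338.1] F [ 0.   0.9 -0.2] gap 24.1 ff 0.0 z [ 0.003  0.001 -1.   ] y [0.492 0.871 0.002]
stay -0.1 [96, 81, 90] [47, 49, 52]
stay 0.0 [43, 42, 42] [47, 48, 51]
stay 0.1 [86, 76, 93] [48, 48, 58]
stay 0.2 [106, 107, 107] [59, 53, 58]
stay 0.3 [106, 107, 106] [89, 63, 61]
stay 0.4 [105, 106, 106] [115, 80, 62]
stay 0.5 [105, 105, 105] [145, 115, 74]
stay 0.6 [108, 105, 104] [147, 139, 95]
lid(side) [(0, [162, 172]), (0.4, [183, 181]), (0.8, [102, 105]), (1.0, [105, 105]), (1.1, [104, 105]), (1.17, [101, 104]), (1.25, [98, 102]), (1.4, [98, 97]), (1.55, [98, 97])]
bin side mean 20.9 frac>40 0.144
disp side mean 5.4 frac>40 0.025
tray side mean 5.4 frac>40 0.005
spoon side mean 4.0 frac>40 0.0
disp scene mean 4.9 frac>40 0.018
tray scene mean 3.3 frac>40 0.003
dark on tray 120 [238, 237] [245, 271]
ref 155 [235, 236] [245, 271]
```

```bash
python3 - <<'E'
from st import *
d=robot.capture("side"); d0=cv2.imread("pics/side0.png"); s=robot.capture("scene"); s0=cv2.imread("pics/scene0.png")
for n,a,b,(u0,v0,u1,v1) in(("side",d,d0,(180,105,314,185)),("scene",s,s0,(320,148,424,250))):
    A=cv2.cvtColor(a,cv2.COLOR_BGR2GRAY)[v0:v1,u0:u1]; B=cv2.cvtColor(b,cv2.COLOR_BGR2GRAY)[v0:v1,u0:u1]
    for c in range(0,A.shape[1],22): # lid top/bottom edges: bright->dark transitions along a column
        f=lambda X:[int(v+v0) for v in np.where(np.abs(np.diff(X[:,c].astype(int)))>25)[0]]
        print(n,c+u0,"now",f(A),"ref",f(B))
E
```

```text
side 180 now [110, 123, 124, 136, 137] ref [110]
side 202 now [145, 146, 149, 150, 167] ref [105, 149, 150, 167]
side 224 now [114, 115, 153, 154, 155, 161, 172] ref [109, 111, 153, 154, 155, 161, 172]
side 246 now [114, 115, 155, 158, 177] ref [114, 115, 155, 158, 177]
side 268 now [118, 119, 162, 163, 164] ref [118, 119, 162, 163, 164]
side 290 now [123] ref [123]
side 312 now [] ref []
scene 320 now [] ref []
scene 342 now [] ref []
scene 364 now [229] ref [229]
scene 386 now [240] ref [239]
scene 408 now [150, 194, 195] ref [150, 194, 195, 229]
```

```bash
python3 -c "
from station import robot
print(robot.close_job())"
```

```text
the job is handed in; nothing more can be done
None
```

I handed the job in, and the final checks found both vials in the dispenser bay, the cover, stay and bin lid down, and the spatula on its tray. The first try at shutting the lid hit the still-raised stay (about 115 N at the wrist, limit 120 N), and I can't rule out a brief higher peak or a body press over 40 N then; I pushed the stay down and shut the lid cleanly on the second try.

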